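# Fetch the eraser from behind the jar, canister and chalk box

## Task

The grey eraser lies at the back of the wooden desk rack, behind the jar, the canister and the chalk box. First stand all three of those upright on the clipboard, leaving the eraser where it is; then pack the eraser flat in the open lunch tin (now the pencil tin) while they wait there; and last put the jar, the canister and the chalk box back upright in the rack, each on the very spot where it stood at the start. Never tip those three over, and do not shift the protractor or the mug.

Things in the scene. Friction and masses are not known exactly. Their poses are not given: they have to be found in the camera images.
- jar_mid (a point): Centre (half-way up) of the loose glass jar with a white twist cap, upright cylinder 58 mm across, 74 mm high, cap flush with the sides; about 200 g. It starts in one of three places in the rack's front row. z up.
- canister_mid (a point): Centre (half-way up) of the loose slim steel canister, upright cylinder 44 mm across, 78 mm high; about 120 g. Starts in one of the three front-row places. z up.
- chalkbox_mid (a point): Centre (half-way up) of the loose upright cardboard chalk box, 38 mm along its x, 48 mm along its y, 70 mm high (z up); about 120 g. Starts in one of the three front-row places, its x within 0.15 rad of the rack's x.
- eraser_mid (a point): Centre (half-way up) of the loose grey eraser block lying flat at the back of the rack: 34 mm along its x, 75 mm along its y, 22 mm high; about 60 g. Its x is within 0.1 rad of the rack's x.
- rack: Fixed low wooden desk rack, 190 mm along its x (front to back) by 280 mm along its y. Origin on the desk at the centre of its underside. Its floor is 12 mm above the desk; 8 mm thick lips reaching 32 mm above the desk run along its back (+x) and both sides; its front (-x) is open. Three things stand in a row along y at about x = -25 mm, 80 mm apart; the eraser lies behind them at about x = +38 mm.
- clipboard: Fixed slim hardboard clipboard lying flat, 280 mm along its x by 180 mm along its y, 6 mm thick: the side area. Origin at the centre of its underside, on the desk. A steel spring clamp, about 30 mm high, covers it from x = +107 mm on over the middle 70 mm; the rest is free and level.
- tin: Fixed open aluminium lunch tin, 120 mm along its x by 170 mm along its y, 45 mm high, walls and floor 3 mm. Origin at the centre of its underside, on the desk. Its hinged lid is folded right back on the +x side, rising gently from the rim at x = 63 mm to about 90 mm above the desk at x = 180 mm.
- protractor: Loose white plastic protractor lying flat on the far part of the desk, half ring 120 mm wide and 4 mm thick, origin at the middle of its straight edge's underside; bystander, leave alone.
- mug: Loose white mug, 72 mm across, 80 mm high, origin at the centre of its underside, on the far part of the desk; bystander, leave alone.
Things that resemble listed ones, but are neither listed nor needed, are in the scene too. What is shaped like the part that bears canister_mid but turquoise is not meant.

How it is judged:
By the outcome, as a careful person would: the job done as asked, in the order asked, and still so for the second after the job is handed in, with the robot touching nothing.
It also fails if it takes over 144 s, if anything falls off the work surface, if the arm or the gripper's body presses on something with over 40 N, if the wrist force passes 120 N, or if a joint passes its speed limit or range.

## Robot

A 7-joint arm with a two-finger parallel gripper is mounted at the origin on the work surface. World frame = base frame: x ahead of the robot, y to its left, z up, the work surface at z = 0. Lengths are in mm, angles in degrees, forces in N, time in s.
With the tool pointing down it reaches from about 400 to 875 mm from the base axis. Payload 6.5 kg.
Tool frame: the origin (TCP) lies midway between the tips of the shut fingers; the grasp point (between the pads) lies behind it (robot.grasp_offset is the z of the grasp point in the tool frame, in mm); z points along the fingers, y is the direction in which the jaws open and shut (so a half turn about z gives the same grasp; the last joint's range is limited). The gripper opens to 88 mm and grips with 3 to 60 N. Pads are 18 mm wide; open, the fingers measure 123 mm over their backs; the gripper's body (75 mm by 187 mm) begins 45 mm behind the grasp point.
Start: joints at [-79.194, 30.733, -0.252, 88.115, 0.149, 61.152, -4.079], TCP at [163.829, 629.007, 238.716] pointing down, gripper open.
Joint ranges: [-154.64, 154.64], [-21.42, 123.67], [-72.66, 72.17], [13.99, 137.28], [-74.86, 254.86], [10.95, 109.41], [-158.01, 158.01]. Speed limits (degrees/s): [136.94, 136.94, 180, 180, 180, 180, 180].

## Interface

Orientations are given as [roll, pitch, yaw] about the fixed x, y, z axes, in that order (R = Rz(yaw) Ry(pitch) Rx(roll)).
In Python, from station import monitor, read_camera, camera_model, sign_off, robot gives the robot as it stands.
- The arm moves only by the tool apply_moves, never from a script. Its argument "commands" is a list of rows, each an object of numbers: "ax", "ay", "az": the turn, a rotation vector about the tool's x, y, z in rad; "x", "y", "z": the shift along the tool's x, y, z in cm; "fingers": the finger opening in cm, from 0 to 8.81. A call has exactly 10 rows; each row shifts and turns the commanded pose from where the row before left it, along the tool's axes as they then stand; what a row does not reach is not made up. A row lasts 1/8 s, in which the tool goes at most 62.5 mm and 10.7 degrees, less where a joint would pass 70% of its speed; a pose out of reach is approached as far as the arm can. A call with a gripper value outside its range is refused whole. The fingers move at their own pace and stop on an object; the grip force is fixed at half the most. Time passes only in rows, so rows that do not move let the fingers close, or fill a call up. It gives the time, the measured TCP pose, the force and the opening at its end, in the units of the state.
- monitor.state(): the state, without advancing time (a new reading comes with each control period).
- read_camera(name): name is "side" or "top" or "wrist"; returns (picture, depth): 384x512x3 uint8, red, green, blue; 384x512 float32, mm along the optical axis (not along the pixel's ray), 0 where there is no reading.
- camera_model(name): a dict with "camera_matrix" (3x3 intrinsics, pixels), "extrinsics" (4x4, takes a point from world to camera coordinates). Camera axes: x right, y up, looking along -z (the intrinsics and any distortion apply to the point x, -y, -z); pixel columns grow to the right and rows downward; lengths in mm; the calibration is good to about 2 mm. A picture is of the moment at which its call begins: read the wrist's pose just before it. camera_model takes no time and is no camera call; for the wrist camera it gives the pose at the moment of the call.
- sign_off(): hands the job in, once; it reports no verdict.
The state is a dict: "time_s": time; "joint_pos": joint angles; "qvel": joint speeds; "joint_torque": joint torques, N m; "tool_pos": TCP position; "tool_rot": TCP orientation; "ft_force": force on the tool from outside, world axes, zero at the start; "ft_torque": the same for the moment, N m; "finger_gap": finger opening in mm.
Only numpy, scipy, OpenCV 4.12 (cv2) and the standard library are available. Lean on these libraries where they do the work, as an engineer would, in place of code of your own. Each camera call takes 0.05 s, during which the arm holds its last target. There are 200 camera calls.

## Working session

There is one attempt and no reset: what is moved stays moved. The work goes in short steps, Python scripts to look and compute and a tool call to move; the robot and the scene stay as the last step left them, time stands still between calls to the robot, and variables do not carry over. Pictures are saved under pics/ and viewed, about 12 in all and at most 16, crops included, and the job is handed in when it is done.

Besides the shell and the picture viewer there is one more tool, called after ">>>" by a JSON object that holds its "fn" and its "kwargs". apply_moves: Moves the arm, as the interface text tells. Its arguments: {"type":"object","properties":{"commands":{"type":"array"}},"required":["commands"]}

```bash
ls; mkdir -p pics; python3 - <<'E'
from station import monitor, read_camera, camera_model, sign_off, robot
import cv2,numpy as np
print(monitor.state()); print(robot.grasp_offset)
for n in("top","side"):
    p,d=read_camera(n); cv2.imwrite(f"pics/{n}0.png",p[...,::-1]); np.savez(f"{n}0.npz",p=p,d=d)
    m=camera_model(n); print(n,m)
E
```

```text
pics
{'time_s': 0.0, 'joint_pos': array([-79.19358145,  30.77753864,  -0.25358591,  88.16775139,
         0.15062944,  61.15205879,  -4.07909179]), 'qvel': array([-0.03032348, -0.04570184, -0.03259994,  0.01448954, -0.02315429,
        0.00504099, -0.02343486]), 'joint_torque': array([ 5.46350730e-04, -5.70983684e+01,  9.90846902e-01, -2.51601738e+01,
       -5.63384593e-02,  1.80766481e-02,  1.87806104e-04]), 'tool_pos': array([163.72015579, 628.43233513, 237.85878856]), 'tool_rot': array([-1.79903371e+02,  8.94861198e-03,  1.65405267e+02]), 'ft_force': array([-0.00864823,  0.2656804 ,  0.20416343]), 'ft_torque': array([-0.01313379, -0.00549506, -0.01372366]), 'finger_gap': 87.7699155646548}
-18.700000000000003
top {'camera_matrix': array([[475.92573987,   0.        , 256.79005066],
       [  0.        , 475.92573987, 196.54957484],
       [  0.        ,   0.        ,   1.        ]]), 'extrinsics': array([[ 2.73443605e-02, -9.99624691e-01,  1.66246622e-03,
        -2.59787474e+01],
       [ 9.78737877e-01,  2.71111414e-02,  2.03315405e-01,
        -5.34197874e+02],
       [-2.03284170e-01, -3.93241107e-03,  9.79111884e-01,
        -1.30447932e+03],
       [ 0.00000000e+00,  0.00000000e+00,  0.00000000e+00,
         1.00000000e+00]])}
side {'camera_matrix': array([[401.89809466,   0.        , 251.46124139],
       [  0.        , 401.89809466, 193.90577989],
       [  0.        ,   0.        ,   1.        ]]), 'extrinsics': array([[ 9.29316105e-01, -3.69070835e-01, -1.25815801e-02,
        -5.19029398e+02],
       [ 2.30967351e-01,  5.54314226e-01,  7.99618547e-01,
        -1.67027432e+02],
       [-2.88141736e-01, -7.46004328e-01,  6.00376451e-01,
        -9.42858190e+02],
       [ 0.00000000e+00,  0.00000000e+00,  0.00000000e+00,
         1.00000000e+00]])}
```

View pics/top0.png

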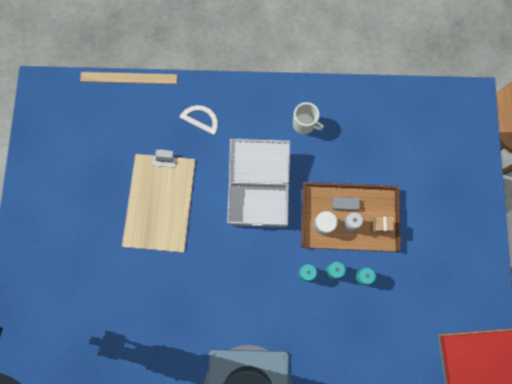

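View pics/side0.png

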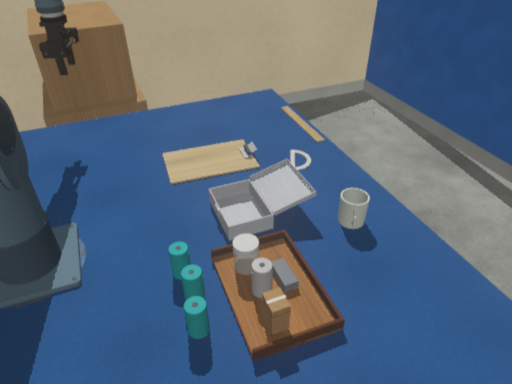

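The top view shows the jar (326,222), canister (354,220), chalk box (383,224) and eraser (346,203) in the rack. The tin is at (258,205), with its lid above it, and the clipboard at (160,203), with its clamp at (165,157). Canister candidates are grey (354,220) and turquoise (308,272), (336,270) and (367,276). The grey one in the rack is meant, since turquoise is excluded.

```bash
cat > h.py <<'E'
from station import monitor, read_camera, camera_model, sign_off, robot
import cv2,numpy as np
def ray(m,u,v,z):
    K,E=m["camera_matrix"],m["extrinsics"]
    d=np.linalg.inv(K)@[u,v,1]; d=np.array([d[0],-d[1],-d[2]])
    R,t=E[:3,:3],E[:3,3]; c=-R.T@t; w=R.T@d
    return c+w*(z-c[2])/w[2]
def cloud(m,d):
    K,E=m["camera_matrix"],m["extrinsics"]
    v,u=np.mgrid[:d.shape[0],:d.shape[1]]
    P=np.stack([(u-K[0,2])/K[0,0]*d,-(v-K[1,2])/K[1,1]*d,-d],-1)
    W=(P-E[:3,3])@E[:3,:3]; W[d<=0]=np.nan
    return W
def proj(m,p):
    E=m["extrinsics"];c=E[:3,:3]@np.array(p)+E[:3,3];q=m["camera_matrix"]@[c[0],-c[1],-c[2]];return q[:2]/q[2]
E
python3 - <<'E'
from h import *
f=np.load("top0.npz");p,d=f["p"],f["d"];m=camera_model("top");W=cloud(m,d)
for n,(u,v),z in [("jar",(326,221),86),("can",(354,219),90),("chalk",(383,223),82),("eraser",(346,203),34),("tin",(258,205),3),("clip",(160,203),6),("desk",(210,300),0),("rackfloor",(340,240),12),("mug",(306,115),80)]:
    print(n,ray(m,u,v,z).round(),W[v,u].round())
hsv=cv2.cvtColor(p,cv2.COLOR_RGB2HSV)
def rect(n,msk,z):
    c=max(cv2.findContours(msk.astype(np.uint8),0,2)[0],key=cv2.contourArea)
    q=np.array([ray(m,*x[0],z)[:2] for x in c],np.float32);print(n,cv2.minAreaRect(q),cv2.boundingRect(c))
roi=lambda a,b,c,e:np.s_[b:e,a:c]
def sub(msk,a,b,c,e):
    o=np.zeros_like(msk);o[b:e,a:c]=msk[b:e,a:c];return o
nb=~((hsv[...,0]>100)&(hsv[...,0]<128)&(hsv[...,1]>120))
rect("rack",sub(nb,296,176,406,256),30)
rect("tin",sub(nb,222,184,296,232),45)
rect("clip",sub((hsv[...,0]<30)&(hsv[...,1]>50),115,145,202,258),6)
H=W[...,2]
for n,b,lo,hi in [("jar",(310,205,341,240),78,95),("can",(341,205,370,235),80,98),("chalk",(370,205,398,240),74,90),("er",(325,190,365,214),27,42)]:
    k=sub((H>lo)&(H<hi),*b); print(n,k.sum(),np.nanmedian(W[k],0).round(1)); 
    if k.sum()>5: print(cv2.minAreaRect(W[k][:,:2].astype(np.float32)))
c=cv2.resize(p[170:290,290:410],None,fx=5,fy=5,interpolation=2);cv2.imwrite("pics/crop.png",c[...,::-1])
E
```

```text
jar [ 465. -204.   86.] [ 465. -205.   83.]
can [ 472. -281.   90.] [ 471. -281.   92.]
chalk [ 464. -363.   82.] [ 464. -362.   84.]
eraser [ 527. -270.   34.] [ 527. -269.   36.]
tin [520. -15.   3.] [520. -15.   1.]
clip [518. 274.   6.] [517. 273.  10.]
desk [242. 114.   0.] [242. 114.  -7.]
rackfloor [ 422. -255.   12.] [ 422. -256.   11.]
mug [ 775. -148.   80.] [ 805. -155.    6.]
rack ((490.57830810546875, -282.32745361328125), (288.64361572265625, 196.81204223632812), 89.02777862548828) (300, 181, 101, 71)
tin ((513.5629272460938, -14.317291259765625), (178.1193084716797, 126.49901580810547), 89.74867248535156) (226, 184, 64, 44)
clip ((521.4132080078125, 276.4132995605469), (177.3472900390625, 276.97503662109375), 86.57177734375) (123, 155, 72, 96)
jar 338 [ 463.7 -204.2   85.9]
((463.7755126953125, -203.35235595703125), (54.2578125, 56.689369201660156), 46.31221008300781)
can 191 [ 469.2 -280.6   89.3]
((469.77325439453125, -281.3022155761719), (40.56586837768555, 41.01997375488281), 23.43415641784668)
chalk 250 [ 462.7 -364.    81.8]
((463.1170349121094, -364.42584228515625), (48.3211784362793, 37.476417541503906), 89.07734680175781)
er 300 [ 527.5 -267.4   34.1]
((528.3356323242188, -268.37420654296875), (73.91958618164062, 34.93686294555664), 89.45732879638672)
```

View pics/crop.png

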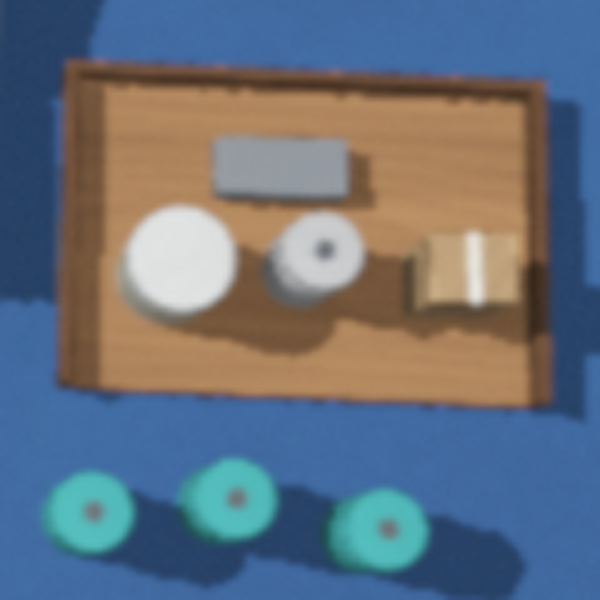

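The crop confirms the jar (white cap), grey canister and cardboard box in the rack, with the turquoise cans outside it. I'll turn the tool to yaw 89° and swing round over the clipboard towards the rack.

>>> {"fn": "apply_moves", "kwargs": {"commands": [{"az": 0.1667},{"az": 0.1667},{"az": 0.1667},{"az": 0.1667},{"az": 0.1667},{"az": 0.1667},{"az": 0.1667},{"az": 0.1667},{"x": -3,"y": 3},{"x": -3,"y": 3}]}}

```text
$.commands[0]: bad value
```

>>> {"fn": "apply_moves", "kwargs": {"commands": [{"x": -3.2,"y": 2.8},{"x": -3.2,"y": 2.8},{"x": -3.2,"y": 2.8},{"x": -3.2,"y": 2.8},{"x": -3.2,"y": 2.8},{"x": -3.2,"y": 2.8},{"x": -3.2,"y": 2.8},{"x": -3.2,"y": 2.8},{"x": -3.2,"y": 2.8},{"x": -3.2,"y": 2.8}]}}

```text
$.commands[0]: bad value
```

```bash
python3 - <<'E'
from h import *
c=camera_model("wrist");p,d=read_camera("wrist");cv2.imwrite("pics/w0.png",p[...,::-1]);E=c["extrinsics"]
s=monitor.state();print(s["tool_pos"],s["tool_rot"],s["time_s"]);print(-E[:3,:3].T@E[:3,3],E[:3,:3],c["camera_matrix"][0])
E
```

```text
[163.72761979 628.58160451 238.0808955 ] [-1.79927674e+02  4.76225694e-03  1.65404729e+02] 0.15
[100.37781792 644.45729352 382.77958002] [[ 0.25296441  0.96747414 -0.00167304]
 [-0.93490248  0.24400226 -0.25772126]
 [-0.24893043  0.06675844  0.96621786]] [296.25924325   0.         256.6422914 ]
```

>>> {"fn": "apply_moves", "kwargs": {"commands": [{"ax": 0,"ay": 0,"az": 0.1667,"x": 0,"y": 0,"z": 0,"fingers": 8.8},{"ax": 0,"ay": 0,"az": 0.1667,"x": 0,"y": 0,"z": 0,"fingers": 8.8},{"ax": 0,"ay": 0,"az": 0.1667,"x": 0,"y": 0,"z": 0,"fingers": 8.8},{"ax": 0,"ay": 0,"az": 0.1667,"x": 0,"y": 0,"z": 0,"fingers": 8.8},{"ax": 0,"ay": 0,"az": 0.1667,"x": 0,"y": 0,"z": 0,"fingers": 8.8},{"ax": 0,"ay": 0,"az": 0.1667,"x": 0,"y": 0,"z": 0,"fingers": 8.8},{"ax": 0,"ay": 0,"az": 0.1667,"x": 0,"y": 0,"z": 0,"fingers": 8.8},{"ax": 0,"ay": 0,"az": 0.1667,"x": 0,"y": 0,"z": 0,"fingers": 8.8},{"ax": 0,"ay": 0,"az": 0,"x": -3,"y": 3,"z": 0,"fingers": 8.8},{"ax": 0,"ay": 0,"az": 0,"x": -3,"y": 3,"z": 0,"fingers": 8.8}]}}

```text
time_s: 1.4
tool_pos: [223.0, 567.2, 238.3]
tool_rot: [180.0, 0.0, 89.1]
ft_force: [1.2, -0.4, -0.1]
finger_gap: 87.9
```

>>> {"fn": "apply_moves", "kwargs": {"commands": [{"ax": 0,"ay": 0,"az": 0,"x": -3.2,"y": 2.8,"z": 0,"fingers": 8.8},{"ax": 0,"ay": 0,"az": 0,"x": -3.2,"y": 2.8,"z": 0,"fingers": 8.8},{"ax": 0,"ay": 0,"az": 0,"x": -3.2,"y": 2.8,"z": 0,"fingers": 8.8},{"ax": 0,"ay": 0,"az": 0,"x": -3.2,"y": 2.8,"z": 0,"fingers": 8.8},{"ax": 0,"ay": 0,"az": 0,"x": -3.2,"y": 2.8,"z": 0,"fingers": 8.8},{"ax": 0,"ay": 0,"az": 0,"x": -3.2,"y": 2.8,"z": 0,"fingers": 8.8},{"ax": 0,"ay": 0,"az": 0,"x": -3.2,"y": 2.8,"z": 0,"fingers": 8.8},{"ax": 0,"ay": 0,"az": 0,"x": -3.2,"y": 2.8,"z": 0,"fingers": 8.8},{"ax": 0,"ay": 0,"az": 0,"x": -3.2,"y": 2.8,"z": 0,"fingers": 8.8},{"ax": 0,"ay": 0,"az": 0,"x": -3.2,"y": 2.8,"z": 0,"fingers": 8.8}]}}

```text
time_s: 2.65
tool_pos: [497.7, 242.0, 238.6]
tool_rot: [-180.0, -0.0, 89.0]
ft_force: [0.4, -0.2, -0.9]
finger_gap: 88.3
```

>>> {"fn": "apply_moves", "kwargs": {"commands": [{"ax": 0,"ay": 0,"az": 0,"x": -4.9,"y": -0.1,"z": 0,"fingers": 8.8},{"ax": 0,"ay": 0,"az": 0,"x": -4.9,"y": -0.1,"z": 0,"fingers": 8.8},{"ax": 0,"ay": 0,"az": 0,"x": -4.9,"y": -0.1,"z": 0,"fingers": 8.8},{"ax": 0,"ay": 0,"az": 0,"x": -4.9,"y": -0.1,"z": 0,"fingers": 8.8},{"ax": 0,"ay": 0,"az": 0,"x": -4.9,"y": -0.1,"z": 0,"fingers": 8.8},{"ax": 0,"ay": 0,"az": 0,"x": -4.9,"y": -0.1,"z": 0,"fingers": 8.8},{"ax": 0,"ay": 0,"az": 0,"x": -4.9,"y": -0.1,"z": 0,"fingers": 8.8},{"ax": 0,"ay": 0,"az": 0,"x": -4.9,"y": -0.1,"z": 0,"fingers": 8.8},{"ax": 0,"ay": 0,"az": 0,"x": -4.9,"y": -0.1,"z": 0,"fingers": 8.8},{"ax": 0,"ay": 0,"az": 0,"x": -4.9,"y": -0.1,"z": 0,"fingers": 8.8}]}}

```text
time_s: 3.9
tool_pos: [478.3, -248.0, 238.6]
tool_rot: [180.0, -0.0, 89.0]
ft_force: [1.2, 0.6, 0.2]
finger_gap: 87.6
```

```bash
cat >> h.py <<'E'
def to(tgt,tp=None):
    s=monitor.state();y=np.radians(s["tool_rot"][2]);D=np.array(tgt,float)-s["tool_pos"]
    return np.round([D[0]*np.cos(y)+D[1]*np.sin(y),D[0]*np.sin(y)-D[1]*np.cos(y),-D[2]],1)/10
def tops(W,boxes):
    H=W[...,2]
    for n,(cx,cy),r,lo,hi in boxes:
        k=(H>lo)&(H<hi)&(abs(W[...,0]-cx)<r)&(abs(W[...,1]-cy)<r)
        if k.sum()<20: print(n,"none");continue
        q=W[k].astype(np.float32);R=cv2.minAreaRect(q[:,:2]);print(n,k.sum(),"z",q[:,2].mean().round(1),"rect",np.round(R[0],1),np.round(R[1],1),round(R[2],1),"circ",np.round(cv2.minEnclosingCircle(q[:,:2])[0],1))
E
python3 - <<'E'
from h import *
c=camera_model("wrist");p,d=read_camera("wrist");cv2.imwrite("pics/w1.png",p[...,::-1]);np.savez("w1.npz",p=p,d=d,K=c["camera_matrix"],E=c["extrinsics"])
s=monitor.state();print(s["tool_pos"],s["tool_rot"],s["time_s"])
W=cloud(c,d)
tops(W,[("jar",(464,-204),40,82,92),("can",(470,-281),36,86,95),("box",(463,-364),40,78,87),("er",(528,-268),50,30,39)])
print(to([465,-204,180]))
E
```

```text
[ 476.55808859 -255.5607057   239.35643135] [179.95272528   0.30196704  88.59312911] 3.95Traceback (most recent call last):
  File "<stdin>", line 5, in <module>
  File "h.py", line 24, in tops
    q=W[k].astype(np.float32);R=cv2.minAreaRect(q[:,:2]);print(n,k.sum(),"z",q[:,2].mean().round(1),"rect",np.round(R[0],1),np.round(R[1],1),round(R[2],1),"circ",np.round(cv2.minEnclosingCircle(q[:,:2])[0],1))
                                ~~~~~~~~~~~~~~~^^^^^^^^^
cv2.error: OpenCV(4.12.0) /io/opencv/modules/imgproc/src/convhull.cpp:143: error: (-215:Assertion failed) total >= 0 && (depth == CV_32F || depth == CV_32S) in function 'convexHull'
```

View pics/w1.png

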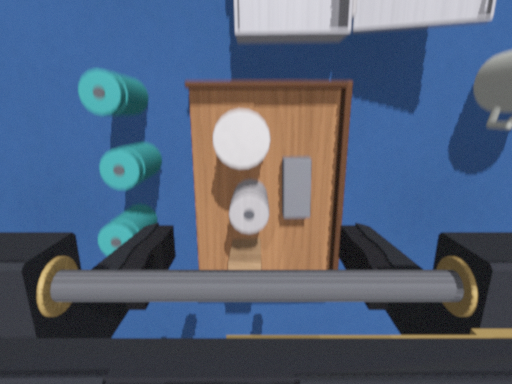

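The wrist view shows the jar (241,138), canister (249,208) and eraser (297,187). The box is at about (245,262), half hidden by the gripper.

```bash
sed -i 's/q\[:,:2\]/np.ascontiguousarray(q[:,:2])/g' h.py; python3 - <<'E'
from h import *
f=np.load("w1.npz");W=cloud(dict(camera_matrix=f["K"],extrinsics=f["E"]),f["d"])
tops(W,[("jar",(464,-204),40,82,92),("can",(470,-281),36,86,95),("box",(463,-364),40,78,87),("er",(528,-268),50,30,39)])
print(monitor.state()["tool_pos"],to([464.5,-204,140]))
k=(abs(W[...,2]-12)<5)&(abs(W[...,0]-490)<120)&(abs(W[...,1]+200)<70);print("floor",np.nanmin(W[k],0),np.nanmax(W[k],0))
E
```

```text
jar 2609 z 84.7 rect [ 463.5 -205.2] [56.6 56.5] 45.0 circ [ 463.8 -205.4]
can 1182 z 87.8 rect [ 469.4 -282.4] [41.4 41.4] 37.9 circ [ 469.9 -282.8]
box 303 z 80.5 rect [ 462.5 -347.8] [10.9 36.4] 89.0 circ [ 462.5 -348. ]
er 1683 z 32.7 rect [ 538.8 -279.9] [ 76.4 104.9] 41.8 circ [ 529.5 -287. ]
[ 476.55808859 -255.5607057   239.35643135] [ 5.12 -1.33  9.94]
floor [ 396.89067355 -269.99446612    7.95562052] [ 580.66920621 -150.95908413   16.99939461]
```

>>> {"fn": "apply_moves", "kwargs": {"commands": [{"ax": 0,"ay": 0,"az": 0,"x": 1.0,"y": -0.25,"z": 2,"fingers": 8.8},{"ax": 0,"ay": 0,"az": 0,"x": 1.0,"y": -0.25,"z": 2,"fingers": 8.8},{"ax": 0,"ay": 0,"az": 0,"x": 1.0,"y": -0.25,"z": 2,"fingers": 8.8},{"ax": 0,"ay": 0,"az": 0,"x": 1.0,"y": -0.25,"z": 2,"fingers": 8.8},{"ax": 0,"ay": 0,"az": 0,"x": 1.05,"y": -0.25,"z": 2,"fingers": 8.8},{"ax": 0,"ay": 0,"az": 0,"x": 0,"y": 0,"z": 2,"fingers": 8.8},{"ax": 0,"ay": 0,"az": 0,"x": 0,"y": 0,"z": 2,"fingers": 8.8},{"ax": 0,"ay": 0,"az": 0,"x": 0,"y": 0,"z": 2,"fingers": 8.8},{"ax": 0,"ay": 0,"az": 0,"x": 0,"y": 0,"z": 2,"fingers": 8.8},{"ax": 0,"ay": 0,"az": 0,"x": 0,"y": 0,"z": 1.2,"fingers": 8.8}]}}

```text
time_s: 5.2
tool_pos: [466.5, -195.6, 45.8]
tool_rot: [-179.9, -0.0, 89.0]
ft_force: [0.5, 0.3, -0.0]
finger_gap: 87.9
```

```bash
python3 - <<'E'
from h import *
read_camera("top")
s=monitor.state();print(s["tool_pos"],s["tool_rot"],s["time_s"],to([464,-205,46]))
E
```

```text
[ 466.00081927 -195.38906786   44.96517246] [-1.79874913e+02 -3.46758296e-02  8.90058962e+01] 5.25 [-0.96 -0.18 -0.1 ]
```

>>> {"fn": "apply_moves", "kwargs": {"commands": [{"ax": 0,"ay": 0,"az": 0,"x": -0.9,"y": -0.2,"z": 0,"fingers": 8.8},{"ax": 0,"ay": 0,"az": 0,"x": 0,"y": 0,"z": 0,"fingers": 8.8},{"ax": 0,"ay": 0,"az": 0,"x": 0,"y": 0,"z": 0,"fingers": 4},{"ax": 0,"ay": 0,"az": 0,"x": 0,"y": 0,"z": 0,"fingers": 4},{"ax": 0,"ay": 0,"az": 0,"x": 0,"y": 0,"z": 0,"fingers": 4},{"ax": 0,"ay": 0,"az": 0,"x": 0,"y": 0,"z": 0,"fingers": 4},{"ax": 0,"ay": 0,"az": 0,"x": 0,"y": 0,"z": 0,"fingers": 4},{"ax": 0,"ay": 0,"az": 0,"x": 0,"y": 0,"z": 0,"fingers": 4},{"ax": 0,"ay": 0,"az": 0,"x": 0,"y": 0,"z": 0,"fingers": 4},{"ax": 0,"ay": 0,"az": 0,"x": 0,"y": 0,"z": 0,"fingers": 4}]}}

```text
time_s: 6.5
tool_pos: [464.5, -204.7, 46.8]
tool_rot: [-180.0, -0.0, 89.0]
ft_force: [-1.9, 1.7, 5.3]
finger_gap: 56.9
```

>>> {"fn": "apply_moves", "kwargs": {"commands": [{"ax": 0,"ay": 0,"az": 0,"x": 0,"y": 0,"z": -1,"fingers": 4},{"ax": 0,"ay": 0,"az": 0,"x": 0,"y": 0,"z": -1.5,"fingers": 4},{"ax": 0,"ay": 0,"az": 0,"x": 0,"y": 0,"z": -2,"fingers": 4},{"ax": 0,"ay": 0,"az": 0,"x": 0,"y": 0,"z": -2,"fingers": 4},{"ax": 0,"ay": 0,"az": 0,"x": 0,"y": 0,"z": -2,"fingers": 4},{"ax": 0,"ay": 0,"az": 0,"x": 0,"y": 0,"z": -2,"fingers": 4},{"ax": 0,"ay": 0,"az": 0,"x": 0,"y": 0,"z": -1.5,"fingers": 4},{"ax": 0,"ay": 0,"az": 0,"x": 1,"y": 0,"z": 0,"fingers": 4},{"ax": 0,"ay": 0,"az": 0,"x": 2,"y": 0,"z": 0,"fingers": 4},{"ax": 0,"ay": 0,"az": 0,"x": 3,"y": 0,"z": 0,"fingers": 4}]}}

```text
time_s: 7.75
tool_pos: [465.2, -144.1, 166.2]
tool_rot: [-179.9, -0.0, 88.9]
ft_force: [0.1, 0.5, -1.1]
finger_gap: 57.2
```

>>> {"fn": "apply_moves", "kwargs": {"commands": [{"ax": 0,"ay": 0,"az": 0,"x": 4,"y": 0.4,"z": 0,"fingers": 4},{"ax": 0,"ay": 0,"az": 0,"x": 5,"y": 0.5,"z": 0,"fingers": 4},{"ax": 0,"ay": 0,"az": 0,"x": 5,"y": 0.5,"z": 0,"fingers": 4},{"ax": 0,"ay": 0,"az": 0,"x": 5,"y": 0.5,"z": 0,"fingers": 4},{"ax": 0,"ay": 0,"az": 0,"x": 5,"y": 0.5,"z": 0,"fingers": 4},{"ax": 0,"ay": 0,"az": 0,"x": 5,"y": 0.5,"z": 0,"fingers": 4},{"ax": 0,"ay": 0,"az": 0,"x": 5,"y": 0.5,"z": 0,"fingers": 4},{"ax": 0,"ay": 0,"az": 0,"x": 4,"y": 0.5,"z": 0,"fingers": 4},{"ax": 0,"ay": 0,"az": 0,"x": 3,"y": 0.3,"z": 0,"fingers": 4},{"ax": 0,"ay": 0,"az": 0,"x": 1.2,"y": 0,"z": 0,"fingers": 4}]}}

```text
time_s: 9.0
tool_pos: [513.9, 278.6, 165.7]
tool_rot: [-179.9, 0.0, 89.2]
ft_force: [0.2, -0.4, -3.0]
finger_gap: 57.2
```

>>> {"fn": "apply_moves", "kwargs": {"commands": [{"ax": 0,"ay": 0,"az": 0,"x": 0,"y": 0,"z": 1,"fingers": 4},{"ax": 0,"ay": 0,"az": 0,"x": 0,"y": 0,"z": 2,"fingers": 4},{"ax": 0,"ay": 0,"az": 0,"x": 0,"y": 0,"z": 2,"fingers": 4},{"ax": 0,"ay": 0,"az": 0,"x": 0,"y": 0,"z": 2,"fingers": 4},{"ax": 0,"ay": 0,"az": 0,"x": 0,"y": 0,"z": 2,"fingers": 4},{"ax": 0,"ay": 0,"az": 0,"x": 0,"y": 0,"z": 1.5,"fingers": 4},{"ax": 0,"ay": 0,"az": 0,"x": 0,"y": 0,"z": 1,"fingers": 4},{"ax": 0,"ay": 0,"az": 0,"x": 0,"y": 0,"z": 0.6,"fingers": 4},{"ax": 0,"ay": 0,"az": 0,"x": 0,"y": 0,"z": 0.3,"fingers": 4},{"ax": 0,"ay": 0,"az": 0,"x": 0,"y": 0,"z": 0.1,"fingers": 4}]}}

```text
time_s: 10.25
tool_pos: [515.4, 276.4, 41.9]
tool_rot: [180.0, -0.0, 89.0]
ft_force: [0.0, -0.3, -2.9]
finger_gap: 57.6
```

>>> {"fn": "apply_moves", "kwargs": {"commands": [{"ax": 0,"ay": 0,"az": 0,"x": 0,"y": 0,"z": 0,"fingers": 8.8},{"ax": 0,"ay": 0,"az": 0,"x": 0,"y": 0,"z": 0,"fingers": 8.8},{"ax": 0,"ay": 0,"az": 0,"x": 0,"y": 0,"z": 0,"fingers": 8.8},{"ax": 0,"ay": 0,"az": 0,"x": 0,"y": 0,"z": -1,"fingers": 8.8},{"ax": 0,"ay": 0,"az": 0,"x": 0,"y": 0,"z": -1.5,"fingers": 8.8},{"ax": 0,"ay": 0,"az": 0,"x": 0,"y": 0,"z": -2,"fingers": 8.8},{"ax": 0,"ay": 0,"az": 0,"x": 0,"y": 0,"z": -2,"fingers": 8.8},{"ax": 0,"ay": 0,"az": 0,"x": 0,"y": 0,"z": -2,"fingers": 8.8},{"ax": 0,"ay": 0,"az": 0,"x": 0,"y": 0,"z": -2,"fingers": 8.8},{"ax": 0,"ay": 0,"az": 0,"x": 0,"y": 0,"z": -2,"fingers": 8.8}]}}

```text
time_s: 11.5
tool_pos: [515.2, 276.3, 168.2]
tool_rot: [180.0, -0.0, 89.0]
ft_force: [-0.3, 0.3, -0.2]
finger_gap: 88.5
```

```bash
python3 - <<'E'
from h import *
c=camera_model("wrist");p,d=read_camera("wrist");W=cloud(c,d)
tops(W,[("jar",(515,277),45,76,86)])
s=monitor.state();print(s["tool_pos"],s["time_s"],to([469.5,-282.3,165]))
E
```

```text
jar 3646 z 78.7 rect [515.6 275.9] [56.4 56.9] 2.9 circ [515.6 275.9]
[516.66281383 276.87907832 170.67535149] 11.55 [-55.99  -3.72   0.57]
```

>>> {"fn": "apply_moves", "kwargs": {"commands": [{"ax": 0,"ay": 0,"az": 0,"x": -3,"y": -0.4,"z": 0,"fingers": 8.8},{"ax": 0,"ay": 0,"az": 0,"x": -5,"y": -0.4,"z": 0,"fingers": 8.8},{"ax": 0,"ay": 0,"az": 0,"x": -6,"y": -0.4,"z": 0,"fingers": 8.8},{"ax": 0,"ay": 0,"az": 0,"x": -6,"y": -0.4,"z": 0,"fingers": 8.8},{"ax": 0,"ay": 0,"az": 0,"x": -6,"y": -0.4,"z": 0,"fingers": 8.8},{"ax": 0,"ay": 0,"az": 0,"x": -6,"y": -0.4,"z": 0,"fingers": 8.8},{"ax": 0,"ay": 0,"az": 0,"x": -6,"y": -0.4,"z": 0,"fingers": 8.8},{"ax": 0,"ay": 0,"az": 0,"x": -6,"y": -0.4,"z": 0,"fingers": 8.8},{"ax": 0,"ay": 0,"az": 0,"x": -5,"y": -0.4,"z": 0,"fingers": 8.8},{"ax": 0,"ay": 0,"az": 0,"x": -4,"y": 0,"z": 0,"fingers": 8.8}]}}

```text
time_s: 12.8
tool_pos: [469.1, -255.4, 167.1]
tool_rot: [180.0, 0.0, 88.9]
ft_force: [0.1, 0.7, 0.8]
finger_gap: 87.8
```

>>> {"fn": "apply_moves", "kwargs": {"commands": [{"ax": 0,"ay": 0,"az": 0,"x": -2,"y": 0,"z": 0,"fingers": 8.8},{"ax": 0,"ay": 0,"az": 0,"x": -0.85,"y": 0,"z": 0,"fingers": 8.8},{"ax": 0,"ay": 0,"az": 0,"x": 0,"y": 0,"z": 0,"fingers": 8.8},{"ax": 0,"ay": 0,"az": 0,"x": 0,"y": 0,"z": 1,"fingers": 8.8},{"ax": 0,"ay": 0,"az": 0,"x": 0,"y": 0,"z": 2,"fingers": 8.8},{"ax": 0,"ay": 0,"az": 0,"x": 0,"y": 0,"z": 2,"fingers": 8.8},{"ax": 0,"ay": 0,"az": 0,"x": 0,"y": 0,"z": 2,"fingers": 8.8},{"ax": 0,"ay": 0,"az": 0,"x": 0,"y": 0,"z": 2,"fingers": 8.8},{"ax": 0,"ay": 0,"az": 0,"x": 0,"y": 0,"z": 2,"fingers": 8.8},{"ax": 0,"ay": 0,"az": 0,"x": 0,"y": 0,"z": 1,"fingers": 8.8}]}}

```text
time_s: 14.05
tool_pos: [468.9, -281.0, 45.3]
tool_rot: [-179.9, -0.0, 89.0]
ft_force: [0.5, 0.4, -0.4]
finger_gap: 88.0
```

```bash
python3 - <<'E'
from h import *
read_camera("top");s=monitor.state();print(s["tool_pos"],s["time_s"],to([469.5,-282.3,46]))
E
```

```text
[ 468.5406908  -280.87855928   44.70599593] 14.1 [-0.14  0.1  -0.13]
```

>>> {"fn": "apply_moves", "kwargs": {"commands": [{"ax": 0,"ay": 0,"az": 0,"x": -0.1,"y": 0.1,"z": -0.1,"fingers": 8.8},{"ax": 0,"ay": 0,"az": 0,"x": 0,"y": 0,"z": 0,"fingers": 3},{"ax": 0,"ay": 0,"az": 0,"x": 0,"y": 0,"z": 0,"fingers": 3},{"ax": 0,"ay": 0,"az": 0,"x": 0,"y": 0,"z": 0,"fingers": 3},{"ax": 0,"ay": 0,"az": 0,"x": 0,"y": 0,"z": 0,"fingers": 3},{"ax": 0,"ay": 0,"az": 0,"x": 0,"y": 0,"z": 0,"fingers": 3},{"ax": 0,"ay": 0,"az": 0,"x": 0,"y": 0,"z": 0,"fingers": 3},{"ax": 0,"ay": 0,"az": 0,"x": 0,"y": 0,"z": 0,"fingers": 3},{"ax": 0,"ay": 0,"az": 0,"x": 0,"y": 0,"z": 0,"fingers": 3},{"ax": 0,"ay": 0,"az": 0,"x": 0,"y": 0,"z": 0,"fingers": 3}]}}

```text
time_s: 15.35
tool_pos: [470.3, -282.5, 47.8]
tool_rot: [-180.0, -0.0, 89.0]
ft_force: [-1.3, 1.0, 3.6]
finger_gap: 43.3
```

>>> {"fn": "apply_moves", "kwargs": {"commands": [{"ax": 0,"ay": 0,"az": 0,"x": 0,"y": 0,"z": -1,"fingers": 3},{"ax": 0,"ay": 0,"az": 0,"x": 0,"y": 0,"z": -1.5,"fingers": 3},{"ax": 0,"ay": 0,"az": 0,"x": 0,"y": 0,"z": -2,"fingers": 3},{"ax": 0,"ay": 0,"az": 0,"x": 0,"y": 0,"z": -2,"fingers": 3},{"ax": 0,"ay": 0,"az": 0,"x": 0,"y": 0,"z": -2,"fingers": 3},{"ax": 0,"ay": 0,"az": 0,"x": 0,"y": 0,"z": -2,"fingers": 3},{"ax": 0,"ay": 0,"az": 0,"x": 0,"y": 0,"z": -1.5,"fingers": 3},{"ax": 0,"ay": 0,"az": 0,"x": 1,"y": 0,"z": 0,"fingers": 3},{"ax": 0,"ay": 0,"az": 0,"x": 2,"y": 0,"z": 0,"fingers": 3},{"ax": 0,"ay": 0,"az": 0,"x": 3,"y": 0,"z": 0,"fingers": 3}]}}

```text
time_s: 16.6
tool_pos: [470.9, -221.6, 167.2]
tool_rot: [-179.9, -0.0, 88.9]
ft_force: [-0.9, 0.3, -1.1]
finger_gap: 43.4
```

>>> {"fn": "apply_moves", "kwargs": {"commands": [{"ax": 0,"ay": 0,"az": 0,"x": 4,"y": 0.5,"z": 0,"fingers": 3},{"ax": 0,"ay": 0,"az": 0,"x": 5,"y": 1,"z": 0,"fingers": 3},{"ax": 0,"ay": 0,"az": 0,"x": 5,"y": 1,"z": 0,"fingers": 3},{"ax": 0,"ay": 0,"az": 0,"x": 5,"y": 1,"z": 0,"fingers": 3},{"ax": 0,"ay": 0,"az": 0,"x": 5,"y": 1,"z": 0,"fingers": 3},{"ax": 0,"ay": 0,"az": 0,"x": 5,"y": 1,"z": 0,"fingers": 3},{"ax": 0,"ay": 0,"az": 0,"x": 5,"y": 1,"z": 0,"fingers": 3},{"ax": 0,"ay": 0,"az": 0,"x": 5,"y": 1,"z": 0,"fingers": 3},{"ax": 0,"ay": 0,"az": 0,"x": 5,"y": 1,"z": 0,"fingers": 3},{"ax": 0,"ay": 0,"az": 0,"x": 5,"y": 1,"z": 0,"fingers": 3}]}}

```text
time_s: 17.85
tool_pos: [574.0, 267.9, 166.9]
tool_rot: [-179.9, 0.0, 89.0]
ft_force: [1.4, -0.2, -1.4]
finger_gap: 43.2
```

>>> {"fn": "apply_moves", "kwargs": {"commands": [{"ax": 0,"ay": 0,"az": 0,"x": 3.5,"y": 0,"z": 0,"fingers": 3},{"ax": 0,"ay": 0,"az": 0,"x": 2,"y": 0,"z": 0,"fingers": 3},{"ax": 0,"ay": 0,"az": 0,"x": 0.7,"y": 0,"z": 0,"fingers": 3},{"ax": 0,"ay": 0,"az": 0,"x": 0,"y": 0,"z": 1,"fingers": 3},{"ax": 0,"ay": 0,"az": 0,"x": 0,"y": 0,"z": 2,"fingers": 3},{"ax": 0,"ay": 0,"az": 0,"x": 0,"y": 0,"z": 2,"fingers": 3},{"ax": 0,"ay": 0,"az": 0,"x": 0,"y": 0,"z": 2,"fingers": 3},{"ax": 0,"ay": 0,"az": 0,"x": 0,"y": 0,"z": 2,"fingers": 3},{"ax": 0,"ay": 0,"az": 0,"x": 0,"y": 0,"z": 1.5,"fingers": 3},{"ax": 0,"ay": 0,"az": 0,"x": 0,"y": 0,"z": 1,"fingers": 3}]}}

```text
time_s: 19.1
tool_pos: [575.9, 327.6, 51.6]
tool_rot: [-180.0, 0.0, 89.0]
ft_force: [0.1, 0.6, -0.9]
finger_gap: 43.3
```

>>> {"fn": "apply_moves", "kwargs": {"commands": [{"ax": 0,"ay": 0,"az": 0,"x": 0,"y": 0,"z": 0.6,"fingers": 3},{"ax": 0,"ay": 0,"az": 0,"x": 0,"y": 0,"z": 0.3,"fingers": 3},{"ax": 0,"ay": 0,"az": 0,"x": 0,"y": 0,"z": 0.1,"fingers": 3},{"ax": 0,"ay": 0,"az": 0,"x": 0,"y": 0,"z": 0,"fingers": 7},{"ax": 0,"ay": 0,"az": 0,"x": 0,"y": 0,"z": 0,"fingers": 7},{"ax": 0,"ay": 0,"az": 0,"x": 0,"y": 0,"z": 0,"fingers": 7},{"ax": 0,"ay": 0,"az": 0,"x": 0,"y": 0,"z": -1,"fingers": 7},{"ax": 0,"ay": 0,"az": 0,"x": 0,"y": 0,"z": -2,"fingers": 7},{"ax": 0,"ay": 0,"az": 0,"x": 0,"y": 0,"z": -2.5,"fingers": 7},{"ax": 0,"ay": 0,"az": 0,"x": 0,"y": 0,"z": -3,"fingers": 7}]}}

```text
time_s: 20.35
tool_pos: [576.3, 327.7, 129.8]
tool_rot: [180.0, -0.0, 89.0]
ft_force: [0.1, 0.2, -0.0]
finger_gap: 70.0
```

>>> {"fn": "apply_moves", "kwargs": {"commands": [{"ax": 0,"ay": 0,"az": 0,"x": 0,"y": 0,"z": -3,"fingers": 8.8},{"ax": 0,"ay": 0,"az": 0,"x": -3,"y": 0,"z": -1,"fingers": 8.8},{"ax": 0,"ay": 0,"az": 0,"x": -5,"y": 0,"z": 0,"fingers": 8.8},{"ax": 0,"ay": 0,"az": 0,"x": -6,"y": -1,"z": 0,"fingers": 8.8},{"ax": 0,"ay": 0,"az": 0,"x": -6,"y": -1.5,"z": 0,"fingers": 8.8},{"ax": 0,"ay": 0,"az": 0,"x": -6,"y": -1.5,"z": 0,"fingers": 8.8},{"ax": 0,"ay": 0,"az": 0,"x": -6,"y": -1.5,"z": 0,"fingers": 8.8},{"ax": 0,"ay": 0,"az": 0,"x": -6,"y": -1.5,"z": 0,"fingers": 8.8},{"ax": 0,"ay": 0,"az": 0,"x": -6,"y": -1.5,"z": 0,"fingers": 8.8},{"ax": 0,"ay": 0,"az": 0,"x": -6,"y": -1.5,"z": 0,"fingers": 8.8}]}}

```text
time_s: 21.6
tool_pos: [465.1, -173.4, 168.1]
tool_rot: [180.0, -0.0, 88.9]
ft_force: [1.3, -0.2, -0.6]
finger_gap: 88.4
```

```bash
python3 - <<'E'
from h import *
m=camera_model("top");p,d=read_camera("top");W=cloud(m,d)
tops(W,[("jar",(515,277),45,76,86),("can",(575,328),30,78,92),("box",(463,-364),40,76,89),("er",(528,-268),45,28,42)])
s=monitor.state();print(s["tool_pos"],s["time_s"],to([463,-364,46]))
E
```

```text
jar 306 z 80.4 rect [519.6 289.8] [85.1 56. ] 68.8 circ [526.7 287.7]
can 178 z 83.2 rect [575.7 328.1] [41.9 40.6] 2.5 circ [575.7 328.9]
box 239 z 82.3 rect [ 463.3 -364.8] [37.6 47.8] 0.5 circ [ 463.8 -364.6]
er none
[ 461.71461469 -182.8058029   168.85423411] 21.65 [-18.11   0.67  12.29]
```

>>> {"fn": "apply_moves", "kwargs": {"commands": [{"ax": 0,"ay": 0,"az": 0,"x": -5,"y": 0.4,"z": 0,"fingers": 8.8},{"ax": 0,"ay": 0,"az": 0,"x": -5,"y": 0.4,"z": 0,"fingers": 8.8},{"ax": 0,"ay": 0,"az": 0,"x": -4,"y": 0.4,"z": 0,"fingers": 8.8},{"ax": 0,"ay": 0,"az": 0,"x": -3,"y": 0.2,"z": 0,"fingers": 8.8},{"ax": 0,"ay": 0,"az": 0,"x": -1.5,"y": 0,"z": 1,"fingers": 8.8},{"ax": 0,"ay": 0,"az": 0,"x": -0.7,"y": 0,"z": 1.5,"fingers": 8.8},{"ax": 0,"ay": 0,"az": 0,"x": 0,"y": 0,"z": 1.5,"fingers": 8.8},{"ax": 0,"ay": 0,"az": 0,"x": 0,"y": 0,"z": 1,"fingers": 8.8},{"ax": 0,"ay": 0,"az": 0,"x": 0,"y": 0,"z": 0,"fingers": 8.8},{"ax": 0,"ay": 0,"az": 0,"x": 0,"y": 0,"z": 0,"fingers": 8.8}]}}

```text
time_s: 22.9
tool_pos: [478.3, -362.4, 118.0]
tool_rot: [180.0, 0.0, 89.0]
ft_force: [-0.1, -0.6, 0.1]
finger_gap: 88.0
```

```bash
python3 - <<'E'
from h import *
s=monitor.state();print(s["tool_pos"],s["tool_rot"],s["time_s"],to([463,-364.3,46]))
E
```

```text
[ 478.34673316 -362.42276387  118.02635814] [1.79972134e+02 9.41183496e-03 8.90280222e+01] 22.9 [-0.21 -1.53  7.2 ]
```

>>> {"fn": "apply_moves", "kwargs": {"commands": [{"ax": 0,"ay": 0,"az": 0,"x": -0.1,"y": -0.8,"z": 0,"fingers": 8.8},{"ax": 0,"ay": 0,"az": 0,"x": -0.1,"y": -0.7,"z": 0,"fingers": 8.8},{"ax": 0,"ay": 0,"az": 0,"x": 0,"y": 0,"z": 1,"fingers": 8.8},{"ax": 0,"ay": 0,"az": 0,"x": 0,"y": 0,"z": 2,"fingers": 8.8},{"ax": 0,"ay": 0,"az": 0,"x": 0,"y": 0,"z": 2,"fingers": 8.8},{"ax": 0,"ay": 0,"az": 0,"x": 0,"y": 0,"z": 1.5,"fingers": 8.8},{"ax": 0,"ay": 0,"az": 0,"x": 0,"y": 0,"z": 0.7,"fingers": 8.8},{"ax": 0,"ay": 0,"az": 0,"x": 0,"y": 0,"z": 0,"fingers": 3},{"ax": 0,"ay": 0,"az": 0,"x": 0,"y": 0,"z": 0,"fingers": 3},{"ax": 0,"ay": 0,"az": 0,"x": 0,"y": 0,"z": 0,"fingers": 3}]}}

```text
time_s: 24.15
tool_pos: [463.3, -364.7, 46.3]
tool_rot: [179.9, 0.0, 89.0]
ft_force: [-0.2, 0.4, 0.1]
finger_gap: 60.2
```

>>> {"fn": "apply_moves", "kwargs": {"commands": [{"ax": 0,"ay": 0,"az": 0,"x": 0,"y": 0,"z": 0,"fingers": 3},{"ax": 0,"ay": 0,"az": 0,"x": 0,"y": 0,"z": 0,"fingers": 3},{"ax": 0,"ay": 0,"az": 0,"x": 0,"y": 0,"z": 0,"fingers": 3},{"ax": 0,"ay": 0,"az": 0,"x": 0,"y": 0,"z": 0,"fingers": 3},{"ax": 0,"ay": 0,"az": 0,"x": 0,"y": 0,"z": 0,"fingers": 3},{"ax": 0,"ay": 0,"az": 0,"x": 0,"y": 0,"z": 0,"fingers": 3},{"ax": 0,"ay": 0,"az": 0,"x": 0,"y": 0,"z": 0,"fingers": 3},{"ax": 0,"ay": 0,"az": 0,"x": 0,"y": 0,"z": 0,"fingers": 3},{"ax": 0,"ay": 0,"az": 0,"x": 0,"y": 0,"z": 0,"fingers": 3},{"ax": 0,"ay": 0,"az": 0,"x": 0,"y": 0,"z": 0,"fingers": 3}]}}

```text
time_s: 25.4
tool_pos: [463.0, -364.4, 45.9]
tool_rot: [180.0, -0.0, 89.0]
ft_force: [-1.1, 1.5, 5.5]
finger_gap: 37.7
```

>>> {"fn": "apply_moves", "kwargs": {"commands": [{"ax": 0,"ay": 0,"az": 0,"x": 0,"y": 0,"z": -1,"fingers": 3},{"ax": 0,"ay": 0,"az": 0,"x": 0,"y": 0,"z": -1.5,"fingers": 3},{"ax": 0,"ay": 0,"az": 0,"x": 0,"y": 0,"z": -2,"fingers": 3},{"ax": 0,"ay": 0,"az": 0,"x": 0,"y": 0,"z": -2,"fingers": 3},{"ax": 0,"ay": 0,"az": 0,"x": 0,"y": 0,"z": -2,"fingers": 3},{"ax": 0,"ay": 0,"az": 0,"x": 0,"y": 0,"z": -2,"fingers": 3},{"ax": 0,"ay": 0,"az": 0,"x": 0,"y": 0,"z": -1.5,"fingers": 3},{"ax": 0,"ay": 0,"az": 0,"x": 1,"y": 0,"z": 0,"fingers": 3},{"ax": 0,"ay": 0,"az": 0,"x": 2,"y": 0,"z": 0,"fingers": 3},{"ax": 0,"ay": 0,"az": 0,"x": 3,"y": 0,"z": 0,"fingers": 3}]}}

```text
time_s: 26.65
tool_pos: [463.3, -302.5, 164.8]
tool_rot: [-179.9, -0.1, 89.0]
ft_force: [0.7, -0.5, -1.7]
finger_gap: 37.6
```

>>> {"fn": "apply_moves", "kwargs": {"commands": [{"ax": 0,"ay": 0,"az": 0,"x": 4,"y": -0.2,"z": 0,"fingers": 3},{"ax": 0,"ay": 0,"az": 0,"x": 5,"y": -0.3,"z": 0,"fingers": 3},{"ax": 0,"ay": 0,"az": 0,"x": 5,"y": -0.3,"z": 0,"fingers": 3},{"ax": 0,"ay": 0,"az": 0,"x": 5,"y": -0.3,"z": 0,"fingers": 3},{"ax": 0,"ay": 0,"az": 0,"x": 5,"y": -0.3,"z": 0,"fingers": 3},{"ax": 0,"ay": 0,"az": 0,"x": 5,"y": -0.3,"z": 0,"fingers": 3},{"ax": 0,"ay": 0,"az": 0,"x": 5,"y": -0.3,"z": 0,"fingers": 3},{"ax": 0,"ay": 0,"az": 0,"x": 5,"y": -0.3,"z": 0,"fingers": 3},{"ax": 0,"ay": 0,"az": 0,"x": 5,"y": -0.3,"z": 0,"fingers": 3},{"ax": 0,"ay": 0,"az": 0,"x": 4,"y": -0.2,"z": 0,"fingers": 3}]}}

```text
time_s: 27.9
tool_pos: [442.2, 179.0, 165.0]
tool_rot: [-179.9, 0.0, 89.2]
ft_force: [0.3, 0.2, -1.7]
finger_gap: 37.8
```

>>> {"fn": "apply_moves", "kwargs": {"commands": [{"ax": 0,"ay": 0,"az": 0,"x": 3,"y": 0,"z": 0,"fingers": 3},{"ax": 0,"ay": 0,"az": 0,"x": 1.5,"y": 0,"z": 0,"fingers": 3},{"ax": 0,"ay": 0,"az": 0,"x": 0.4,"y": 0,"z": 0,"fingers": 3},{"ax": 0,"ay": 0,"az": 0,"x": 0,"y": 0,"z": 1,"fingers": 3},{"ax": 0,"ay": 0,"az": 0,"x": 0,"y": 0,"z": 2,"fingers": 3},{"ax": 0,"ay": 0,"az": 0,"x": 0,"y": 0,"z": 2,"fingers": 3},{"ax": 0,"ay": 0,"az": 0,"x": 0,"y": 0,"z": 2,"fingers": 3},{"ax": 0,"ay": 0,"az": 0,"x": 0,"y": 0,"z": 2,"fingers": 3},{"ax": 0,"ay": 0,"az": 0,"x": 0,"y": 0,"z": 1.5,"fingers": 3},{"ax": 0,"ay": 0,"az": 0,"x": 0,"y": 0,"z": 1,"fingers": 3}]}}

```text
time_s: 29.15
tool_pos: [445.1, 224.1, 49.8]
tool_rot: [-180.0, 0.0, 88.9]
ft_force: [0.0, -0.3, -1.7]
finger_gap: 37.9
```

>>> {"fn": "apply_moves", "kwargs": {"commands": [{"ax": 0,"ay": 0,"az": 0,"x": 0,"y": 0,"z": 0.5,"fingers": 3},{"ax": 0,"ay": 0,"az": 0,"x": 0,"y": 0,"z": 0.3,"fingers": 3},{"ax": 0,"ay": 0,"az": 0,"x": 0,"y": 0,"z": 0.1,"fingers": 3},{"ax": 0,"ay": 0,"az": 0,"x": 0,"y": 0,"z": 0,"fingers": 6.2},{"ax": 0,"ay": 0,"az": 0,"x": 0,"y": 0,"z": 0,"fingers": 6.2},{"ax": 0,"ay": 0,"az": 0,"x": 0,"y": 0,"z": 0,"fingers": 6.2},{"ax": 0,"ay": 0,"az": 0,"x": 0,"y": 0,"z": -1,"fingers": 6.2},{"ax": 0,"ay": 0,"az": 0,"x": 0,"y": 0,"z": -2,"fingers": 6.2},{"ax": 0,"ay": 0,"az": 0,"x": 0,"y": 0,"z": -2.5,"fingers": 6.2},{"ax": 0,"ay": 0,"az": 0,"x": 0,"y": 0,"z": -3,"fingers": 6.2}]}}

```text
time_s: 30.4
tool_pos: [445.1, 224.8, 127.9]
tool_rot: [-180.0, 0.0, 89.0]
ft_force: [1.4, 0.4, 0.3]
finger_gap: 62.3
```

>>> {"fn": "apply_moves", "kwargs": {"commands": [{"ax": 0,"ay": 0,"az": 0,"x": 0,"y": 0,"z": -3,"fingers": 5},{"ax": 0,"ay": 0,"az": 0,"x": -2,"y": 0,"z": -3,"fingers": 5},{"ax": 0,"ay": 0,"az": 0,"x": -4,"y": 1,"z": -1,"fingers": 5},{"ax": 0,"ay": 0,"az": 0,"x": -5,"y": 1,"z": 0,"fingers": 5},{"ax": 0,"ay": 0,"az": 0,"x": -5,"y": 1,"z": 0,"fingers": 5},{"ax": 0,"ay": 0,"az": 0,"x": -4,"y": 1,"z": 0,"fingers": 5},{"ax": 0,"ay": 0,"az": 0,"x": -2.5,"y": 1,"z": 0,"fingers": 5},{"ax": 0,"ay": 0,"az": 0,"x": -1,"y": 0,"z": 0,"fingers": 5},{"ax": 0,"ay": 0,"az": 0,"x": 0,"y": 0,"z": 0,"fingers": 5},{"ax": 0,"ay": 0,"az": 0,"x": 0,"y": 0,"z": 0,"fingers": 5}]}}

```text
time_s: 31.65
tool_pos: [490.8, -9.4, 196.7]
tool_rot: [-180.0, -0.0, 89.1]
ft_force: [-0.7, 0.5, -0.1]
finger_gap: 49.8
```

```bash
python3 - <<'E'
from h import *
s=monitor.state();c=camera_model("wrist");p,d=read_camera("wrist");W=cloud(c,d)
cv2.imwrite("pics/w2.png",p[...,::-1]);np.savez("w2.npz",p=p,d=d,K=c["camera_matrix"],E=c["extrinsics"])
m=camera_model("top");p2,d2=read_camera("top");W2=cloud(m,d2)
tops(W2,[("jar",(515,277),34,76,86),("can",(575,328),30,78,92),("box",(445,225),30,70,84),("er",(528,-268),45,28,42)])
H=W[...,2]
for w,n in((W,"wrist"),(W2,"top")):
    # tin: rim points
    for y in(-60,-15,30):
        k=(abs(w[...,1]-y)<8)&(w[...,0]>420)&(w[...,0]<720)
        q=w[k];r=q[(q[:,2]>40)&(q[:,2]<52)&(q[:,0]<570)];f=q[(abs(q[:,2]-3)<5)&(q[:,0]<590)&(q[:,0]>445)]
        print(n,"y",y,"rim x",np.percentile(r[:,0],[2,50,98]).round(1) if len(r)>5 else r,"floor x",np.percentile(f[:,0],[2,98]).round(1) if len(f)>5 else f)
    k=(abs(w[...,0]-520)<15)&(abs(w[...,1]+15)<120);q=w[k];r=q[(q[:,2]>40)&(q[:,2]<52)];print(n,"rim y",np.percentile(r[:,1],[2,25,75,98]).round(1) if len(r) else None)
print(s["tool_pos"],s["tool_rot"],s["time_s"],to([528,-268,100]))
E
```

```text
jar 303 z 80.7 rect [515.7 276.7] [56.3 55.4] 13.8 circ [514.2 276.9]
can 174 z 83.6 rect [576.  328.7] [41.1 41.6] 67.3 circ [576.4 328.3]
box 238 z 76.4 rect [444.3 223.4] [37.4 48.3] 2.8 circ [444.7 223.2]
er 302 z 34.2 rect [ 527.8 -268.7] [35. 74.] 0.1 circ [ 527.3 -268.4]
wrist y -60 rim x [458.6 460.4 461.5] floor x [448.2 574.3]
wrist y -15 rim x [454.9 458.4 461.6] floor x [447.6 575.1]
wrist y 30 rim x [459.2 460.8 462.2] floor x [447.9 574.9]
wrist rim y [-99.8 -97.2  68.9  70.2]
top y -60 rim x [458.8 460.6 461.7] floor x [447.  561.1]
top y -15 rim x [] floor x []
top y 30 rim x [] floor x []
top rim y [-95.8 -95.7 -95.3 -95.1]
[490.82468003  -9.39737612 196.71351432] [-1.79978052e+02 -4.01982558e-02  8.90972013e+01] 31.65 [-25.79   4.11   9.67]
```

View pics/w2.png

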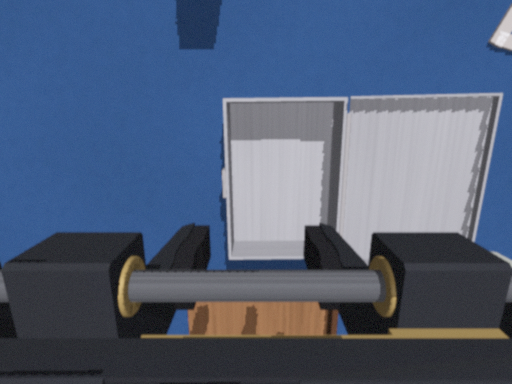

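The wrist view shows the empty tin, with rim corners near (226,100), (345,98) and (232,260) and the lid to its right. The tin centre comes out at about (518,-15). The three items all stand on the clipboard, so the eraser is next.

>>> {"fn": "apply_moves", "kwargs": {"commands": [{"ax": 0,"ay": 0,"az": 0,"x": -3,"y": 0.5,"z": 0,"fingers": 5},{"ax": 0,"ay": 0,"az": 0,"x": -5,"y": 0.7,"z": 1,"fingers": 5},{"ax": 0,"ay": 0,"az": 0,"x": -6,"y": 1,"z": 1.5,"fingers": 5},{"ax": 0,"ay": 0,"az": 0,"x": -6,"y": 1,"z": 2,"fingers": 5},{"ax": 0,"ay": 0,"az": 0,"x": -4,"y": 0.9,"z": 2,"fingers": 5},{"ax": 0,"ay": 0,"az": 0,"x": -1.8,"y": 0,"z": 2,"fingers": 5},{"ax": 0,"ay": 0,"az": 0,"x": 0,"y": 0,"z": 1.7,"fingers": 5},{"ax": 0,"ay": 0,"az": 0,"x": 0,"y": 0,"z": 2,"fingers": 5},{"ax": 0,"ay": 0,"az": 0,"x": 0,"y": 0,"z": 1,"fingers": 5},{"ax": 0,"ay": 0,"az": 0,"x": 0,"y": 0,"z": 0,"fingers": 5}]}}

```text
time_s: 33.0
tool_pos: [527.2, -266.7, 64.6]
tool_rot: [-179.9, -0.0, 89.1]
ft_force: [0.4, -0.2, 0.5]
finger_gap: 50.3
```

```bash
python3 - <<'E'
from h import *
read_camera("top")
s=monitor.state();print(s["tool_pos"],s["tool_rot"],s["time_s"],to([528,-268.5,17]))
E
```

```text
[ 527.59784243 -267.30167502   65.28750985] [-1.79999410e+02 -1.10997748e-02  8.90463444e+01] 33.05 [-0.12  0.04  4.83]
```

>>> {"fn": "apply_moves", "kwargs": {"commands": [{"ax": 0,"ay": 0,"az": 0,"x": -0.1,"y": 0.05,"z": 1,"fingers": 5},{"ax": 0,"ay": 0,"az": 0,"x": 0,"y": 0,"z": 1.5,"fingers": 5},{"ax": 0,"ay": 0,"az": 0,"x": 0,"y": 0,"z": 1.2,"fingers": 5},{"ax": 0,"ay": 0,"az": 0,"x": 0,"y": 0,"z": 0.7,"fingers": 5},{"ax": 0,"ay": 0,"az": 0,"x": 0,"y": 0,"z": 0.4,"fingers": 5},{"ax": 0,"ay": 0,"az": 0,"x": 0,"y": 0,"z": 0,"fingers": 2},{"ax": 0,"ay": 0,"az": 0,"x": 0,"y": 0,"z": 0,"fingers": 2},{"ax": 0,"ay": 0,"az": 0,"x": 0,"y": 0,"z": 0,"fingers": 2},{"ax": 0,"ay": 0,"az": 0,"x": 0,"y": 0,"z": 0,"fingers": 2},{"ax": 0,"ay": 0,"az": 0,"x": 0,"y": 0,"z": 0,"fingers": 2}]}}

```text
time_s: 34.3
tool_pos: [528.0, -269.0, 17.5]
tool_rot: [180.0, 0.0, 89.0]
ft_force: [-0.7, 1.9, 1.3]
finger_gap: 33.5
```

>>> {"fn": "apply_moves", "kwargs": {"commands": [{"ax": 0,"ay": 0,"az": 0,"x": 0,"y": 0,"z": -1,"fingers": 2},{"ax": 0,"ay": 0,"az": 0,"x": 0,"y": 0,"z": -2,"fingers": 2},{"ax": 0,"ay": 0,"az": 0,"x": 0,"y": 0,"z": -3,"fingers": 2},{"ax": 0,"ay": 0,"az": 0,"x": 0,"y": 0,"z": -3,"fingers": 2},{"ax": 0,"ay": 0,"az": 0,"x": 0,"y": 0,"z": -2,"fingers": 2},{"ax": 0,"ay": 0,"az": 0,"x": 2,"y": -0.1,"z": -1,"fingers": 2},{"ax": 0,"ay": 0,"az": 0,"x": 4,"y": -0.3,"z": 0,"fingers": 2},{"ax": 0,"ay": 0,"az": 0,"x": 5,"y": -0.5,"z": 0,"fingers": 2},{"ax": 0,"ay": 0,"az": 0,"x": 5,"y": -0.5,"z": 0,"fingers": 2},{"ax": 0,"ay": 0,"az": 0,"x": 4,"y": -0.5,"z": 0,"fingers": 2}]}}

```text
time_s: 35.55
tool_pos: [512.1, -66.4, 137.8]
tool_rot: [180.0, -0.0, 89.1]
ft_force: [0.6, 0.3, -0.3]
finger_gap: 33.1
```

>>> {"fn": "apply_moves", "kwargs": {"commands": [{"ax": 0,"ay": 0,"az": 0,"x": 3,"y": 0,"z": 0,"fingers": 2},{"ax": 0,"ay": 0,"az": 0,"x": 1.7,"y": 0,"z": 0,"fingers": 2},{"ax": 0,"ay": 0,"az": 0,"x": 0.7,"y": 0,"z": 1,"fingers": 2},{"ax": 0,"ay": 0,"az": 0,"x": 0,"y": 0,"z": 1.5,"fingers": 2},{"ax": 0,"ay": 0,"az": 0,"x": 0,"y": 0,"z": 1.5,"fingers": 2},{"ax": 0,"ay": 0,"az": 0,"x": 0,"y": 0,"z": 1.5,"fingers": 2},{"ax": 0,"ay": 0,"az": 0,"x": 0,"y": 0,"z": 1.5,"fingers": 2},{"ax": 0,"ay": 0,"az": 0,"x": 0,"y": 0,"z": 1,"fingers": 2},{"ax": 0,"ay": 0,"az": 0,"x": 0,"y": 0,"z": 0,"fingers": 2},{"ax": 0,"ay": 0,"az": 0,"x": 0,"y": 0,"z": 0,"fingers": 2}]}}

```text
time_s: 36.8
tool_pos: [513.6, -14.7, 57.5]
tool_rot: [180.0, 0.0, 89.0]
ft_force: [0.6, -0.5, -0.7]
finger_gap: 33.7
```

```bash
python3 - <<'E'
from h import *
s=monitor.state();print(s["tool_pos"],s["tool_rot"],s["time_s"],to([513,-15,9]))
E
```

```text
[513.63860999 -14.74342749  57.53473427] [1.79962682e+02 4.85154076e-04 8.89862537e+01] 36.8 [-0.03 -0.06  4.85]
```

>>> {"fn": "apply_moves", "kwargs": {"commands": [{"ax": 0,"ay": 0,"az": 0,"x": 0,"y": 0,"z": 1,"fingers": 2},{"ax": 0,"ay": 0,"az": 0,"x": 0,"y": 0,"z": 1.5,"fingers": 2},{"ax": 0,"ay": 0,"az": 0,"x": 0,"y": 0,"z": 1.2,"fingers": 2},{"ax": 0,"ay": 0,"az": 0,"x": 0,"y": 0,"z": 0.6,"fingers": 2},{"ax": 0,"ay": 0,"az": 0,"x": 0,"y": 0,"z": 0.4,"fingers": 2},{"ax": 0,"ay": 0,"az": 0,"x": 0,"y": 0,"z": 0.1,"fingers": 2},{"ax": 0,"ay": 0,"az": 0,"x": 0,"y": 0,"z": 0,"fingers": 2},{"ax": 0,"ay": 0,"az": 0,"x": 0,"y": 0,"z": 0,"fingers": 4.8},{"ax": 0,"ay": 0,"az": 0,"x": 0,"y": 0,"z": 0,"fingers": 4.8},{"ax": 0,"ay": 0,"az": 0,"x": 0,"y": 0,"z": 0,"fingers": 4.8}]}}

```text
time_s: 38.05
tool_pos: [513.4, -14.6, 9.4]
tool_rot: [180.0, -0.0, 89.0]
ft_force: [-0.2, -0.7, -0.2]
finger_gap: 48.1
```

>>> {"fn": "apply_moves", "kwargs": {"commands": [{"ax": 0,"ay": 0,"az": 0,"x": 0,"y": 0,"z": -1,"fingers": 4.8},{"ax": 0,"ay": 0,"az": 0,"x": 0,"y": 0,"z": -2,"fingers": 4.8},{"ax": 0,"ay": 0,"az": 0,"x": 0,"y": 0,"z": -3,"fingers": 4.8},{"ax": 0,"ay": 0,"az": 0,"x": 0,"y": 0,"z": -3,"fingers": 4.8},{"ax": 0,"ay": 0,"az": 0,"x": 0,"y": 0,"z": -3,"fingers": 6},{"ax": 0,"ay": 0,"az": 0,"x": 3,"y": -0.5,"z": -2,"fingers": 6.2},{"ax": 0,"ay": 0,"az": 0,"x": 5,"y": -1.5,"z": -1.5,"fingers": 6.2},{"ax": 0,"ay": 0,"az": 0,"x": 6,"y": -2,"z": 0,"fingers": 6.2},{"ax": 0,"ay": 0,"az": 0,"x": 5,"y": -2,"z": 0,"fingers": 6.2},{"ax": 0,"ay": 0,"az": 0,"x": 3,"y": -1,"z": 0,"fingers": 6.2}]}}

```text
time_s: 39.3
tool_pos: [445.9, 208.7, 164.8]
tool_rot: [-180.0, -0.1, 89.2]
ft_force: [0.4, -0.4, 0.5]
finger_gap: 61.8
```

```bash
python3 - <<'E'
from h import *
m=camera_model("top");p2,d2=read_camera("top");W2=cloud(m,d2)
cv2.imwrite("pics/t2.png",p2[...,::-1])
tops(W2,[("er",(513,-15),45,18,32)])
c=camera_model("wrist");p,d=read_camera("wrist");W=cloud(c,d)
tops(W,[("box",(445,224),35,70,84)])
s=monitor.state();print(s["tool_pos"],s["tool_rot"],s["time_s"],to([444.6,223.8,40]))
E
```

```text
er 301 z 25.0 rect [514.  -13.9] [35.1 73.3] 0.6 circ [513.1 -14. ]
box 2695 z 74.8 rect [445.5 222.2] [37.8 48.4] 0.5 circ [445.5 222.6]
[445.94364399 209.79727078 164.6088265 ] [-1.79972576e+02 -9.96238189e-02  8.93554761e+01] 39.4 [ 1.4  -0.15 12.46]
```

View pics/t2.png

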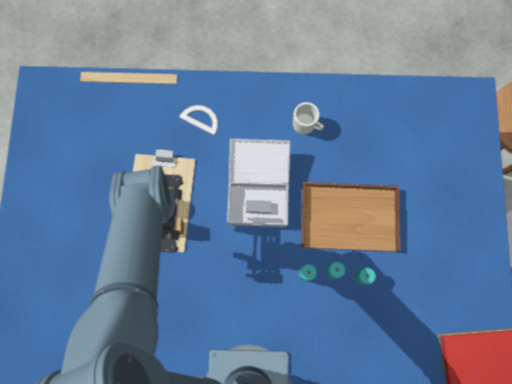

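The top view shows the eraser flat in the tin at (260,206), the rack empty, and the mug and protractor unmoved. Next I return the box.

>>> {"fn": "apply_moves", "kwargs": {"commands": [{"ax": 0,"ay": 0,"az": 0,"x": 1,"y": -0.1,"z": 0,"fingers": 6.2},{"ax": 0,"ay": 0,"az": 0,"x": 0.4,"y": 0,"z": 0,"fingers": 6.2},{"ax": 0,"ay": 0,"az": 0,"x": 0,"y": 0,"z": 1,"fingers": 6.2},{"ax": 0,"ay": 0,"az": 0,"x": 0,"y": 0,"z": 1.5,"fingers": 6.2},{"ax": 0,"ay": 0,"az": 0,"x": 0,"y": 0,"z": 2,"fingers": 6.2},{"ax": 0,"ay": 0,"az": 0,"x": 0,"y": 0,"z": 2,"fingers": 6.2},{"ax": 0,"ay": 0,"az": 0,"x": 0,"y": 0,"z": 2,"fingers": 6.2},{"ax": 0,"ay": 0,"az": 0,"x": 0,"y": 0,"z": 2,"fingers": 6.2},{"ax": 0,"ay": 0,"az": 0,"x": 0,"y": 0,"z": 1.2,"fingers": 6.2},{"ax": 0,"ay": 0,"az": 0,"x": 0,"y": 0,"z": 0.6,"fingers": 6.2}]}}

```text
time_s: 40.65
tool_pos: [446.4, 219.2, 40.3]
tool_rot: [-179.9, 0.1, 89.0]
ft_force: [-0.7, 0.7, 0.6]
finger_gap: 61.9
```

```bash
python3 - <<'E'
from h import *
read_camera("side");s=monitor.state();print(s["tool_pos"],s["tool_rot"],s["time_s"],to([445,224.3,40.3]))
E
```

```text
[446.31747784 219.29400944  40.14929041] [-1.79945404e+02  5.23967248e-02  8.89672612e+01] 40.7 [ 0.5  -0.14 -0.02]
```

>>> {"fn": "apply_moves", "kwargs": {"commands": [{"ax": 0,"ay": 0,"az": 0,"x": 0.5,"y": -0.1,"z": 0,"fingers": 6.2},{"ax": 0,"ay": 0,"az": 0,"x": 0,"y": 0,"z": 0,"fingers": 6.2},{"ax": 0,"ay": 0,"az": 0,"x": 0,"y": 0,"z": 0,"fingers": 3},{"ax": 0,"ay": 0,"az": 0,"x": 0,"y": 0,"z": 0,"fingers": 3},{"ax": 0,"ay": 0,"az": 0,"x": 0,"y": 0,"z": 0,"fingers": 3},{"ax": 0,"ay": 0,"az": 0,"x": 0,"y": 0,"z": 0,"fingers": 3},{"ax": 0,"ay": 0,"az": 0,"x": 0,"y": 0,"z": 0,"fingers": 3},{"ax": 0,"ay": 0,"az": 0,"x": 0,"y": 0,"z": 0,"fingers": 3},{"ax": 0,"ay": 0,"az": 0,"x": 0,"y": 0,"z": 0,"fingers": 3},{"ax": 0,"ay": 0,"az": 0,"x": 0,"y": 0,"z": 0,"fingers": 3}]}}

```text
time_s: 41.95
tool_pos: [445.8, 224.9, 41.4]
tool_rot: [180.0, -0.0, 89.0]
ft_force: [-0.8, -0.2, 5.3]
finger_gap: 37.6
```

>>> {"fn": "apply_moves", "kwargs": {"commands": [{"ax": 0,"ay": 0,"az": 0,"x": 0,"y": 0,"z": -1,"fingers": 3},{"ax": 0,"ay": 0,"az": 0,"x": 0,"y": 0,"z": -2,"fingers": 3},{"ax": 0,"ay": 0,"az": 0,"x": 0,"y": 0,"z": -2,"fingers": 3},{"ax": 0,"ay": 0,"az": 0,"x": 0,"y": 0,"z": -2,"fingers": 3},{"ax": 0,"ay": 0,"az": 0,"x": 0,"y": 0,"z": -2,"fingers": 3},{"ax": 0,"ay": 0,"az": 0,"x": 0,"y": 0,"z": -2,"fingers": 3},{"ax": 0,"ay": 0,"az": 0,"x": 0,"y": 0,"z": -1.6,"fingers": 3},{"ax": 0,"ay": 0,"az": 0,"x": -1,"y": 0,"z": 0,"fingers": 3},{"ax": 0,"ay": 0,"az": 0,"x": -2,"y": 0,"z": 0,"fingers": 3},{"ax": 0,"ay": 0,"az": 0,"x": -3,"y": 0,"z": 0,"fingers": 3}]}}

```text
time_s: 43.2
tool_pos: [444.0, 163.1, 166.5]
tool_rot: [-179.9, 0.1, 89.0]
ft_force: [0.3, 0.2, -2.0]
finger_gap: 37.9
```

>>> {"fn": "apply_moves", "kwargs": {"commands": [{"ax": 0,"ay": 0,"az": 0,"x": -4,"y": 0.2,"z": 0,"fingers": 3},{"ax": 0,"ay": 0,"az": 0,"x": -5,"y": 0.3,"z": 0,"fingers": 3},{"ax": 0,"ay": 0,"az": 0,"x": -5,"y": 0.3,"z": 0,"fingers": 3},{"ax": 0,"ay": 0,"az": 0,"x": -5,"y": 0.3,"z": 0,"fingers": 3},{"ax": 0,"ay": 0,"az": 0,"x": -5,"y": 0.3,"z": 0,"fingers": 3},{"ax": 0,"ay": 0,"az": 0,"x": -5,"y": 0.3,"z": 0,"fingers": 3},{"ax": 0,"ay": 0,"az": 0,"x": -5,"y": 0.3,"z": 0,"fingers": 3},{"ax": 0,"ay": 0,"az": 0,"x": -5,"y": 0.3,"z": 0,"fingers": 3},{"ax": 0,"ay": 0,"az": 0,"x": -5,"y": 0.3,"z": 0,"fingers": 3},{"ax": 0,"ay": 0,"az": 0,"x": -4,"y": 0.2,"z": 0,"fingers": 3}]}}

```text
time_s: 44.45
tool_pos: [461.8, -318.6, 166.4]
tool_rot: [-179.9, 0.0, 88.8]
ft_force: [1.1, 0.5, -1.3]
finger_gap: 37.8
```

>>> {"fn": "apply_moves", "kwargs": {"commands": [{"ax": 0,"ay": 0,"az": 0,"x": -3,"y": 0,"z": 0,"fingers": 3},{"ax": 0,"ay": 0,"az": 0,"x": -1.5,"y": 0,"z": 0,"fingers": 3},{"ax": 0,"ay": 0,"az": 0,"x": -0.4,"y": 0,"z": 0,"fingers": 3},{"ax": 0,"ay": 0,"az": 0,"x": 0,"y": 0,"z": 1,"fingers": 3},{"ax": 0,"ay": 0,"az": 0,"x": 0,"y": 0,"z": 2,"fingers": 3},{"ax": 0,"ay": 0,"az": 0,"x": 0,"y": 0,"z": 2,"fingers": 3},{"ax": 0,"ay": 0,"az": 0,"x": 0,"y": 0,"z": 2,"fingers": 3},{"ax": 0,"ay": 0,"az": 0,"x": 0,"y": 0,"z": 2,"fingers": 3},{"ax": 0,"ay": 0,"az": 0,"x": 0,"y": 0,"z": 1,"fingers": 3},{"ax": 0,"ay": 0,"az": 0,"x": 0,"y": 0,"z": 0,"fingers": 3}]}}

```text
time_s: 45.7
tool_pos: [462.9, -364.4, 66.5]
tool_rot: [-179.9, -0.0, 89.0]
ft_force: [-0.7, -0.4, -1.0]
finger_gap: 37.6
```

```bash
python3 - <<'E'
from h import *
read_camera("side");s=monitor.state();print(s["tool_pos"],s["tool_rot"],s["time_s"],to([463,-364.4,46.5]))
E
```

```text
[ 463.38727493 -364.76423192   67.21119881] [-1.79997371e+02  7.45123009e-03  8.89815222e+01] 45.75 [ 0.04 -0.04  2.07]
```

>>> {"fn": "apply_moves", "kwargs": {"commands": [{"ax": 0,"ay": 0,"az": 0,"x": 0,"y": 0,"z": 1,"fingers": 3},{"ax": 0,"ay": 0,"az": 0,"x": 0,"y": 0,"z": 0.6,"fingers": 3},{"ax": 0,"ay": 0,"az": 0,"x": 0,"y": 0,"z": 0.3,"fingers": 3},{"ax": 0,"ay": 0,"az": 0,"x": 0,"y": 0,"z": 0.1,"fingers": 3},{"ax": 0,"ay": 0,"az": 0,"x": 0,"y": 0,"z": 0,"fingers": 3},{"ax": 0,"ay": 0,"az": 0,"x": 0,"y": 0,"z": 0,"fingers": 6.5},{"ax": 0,"ay": 0,"az": 0,"x": 0,"y": 0,"z": 0,"fingers": 6.5},{"ax": 0,"ay": 0,"az": 0,"x": 0,"y": 0,"z": 0,"fingers": 6.5},{"ax": 0,"ay": 0,"az": 0,"x": 0,"y": 0,"z": -1,"fingers": 6.5},{"ax": 0,"ay": 0,"az": 0,"x": 0,"y": 0,"z": -2,"fingers": 6.5}]}}

```text
time_s: 47.0
tool_pos: [463.0, -364.4, 77.9]
tool_rot: [-179.9, -0.0, 89.0]
ft_force: [-0.2, 0.2, 0.2]
finger_gap: 65.0
```

>>> {"fn": "apply_moves", "kwargs": {"commands": [{"ax": 0,"ay": 0,"az": 0,"x": 0,"y": 0,"z": -3,"fingers": 7},{"ax": 0,"ay": 0,"az": 0,"x": 0,"y": 0,"z": -3,"fingers": 7},{"ax": 0,"ay": 0,"az": 0,"x": 2,"y": 0,"z": -3,"fingers": 7},{"ax": 0,"ay": 0,"az": 0,"x": 4,"y": 0,"z": 0,"fingers": 7},{"ax": 0,"ay": 0,"az": 0,"x": 6,"y": 1,"z": 0,"fingers": 7},{"ax": 0,"ay": 0,"az": 0,"x": 6,"y": 1,"z": 0,"fingers": 7},{"ax": 0,"ay": 0,"az": 0,"x": 6,"y": 1,"z": 0,"fingers": 7},{"ax": 0,"ay": 0,"az": 0,"x": 6,"y": 1,"z": 0,"fingers": 7},{"ax": 0,"ay": 0,"az": 0,"x": 6,"y": 1,"z": 0,"fingers": 7},{"ax": 0,"ay": 0,"az": 0,"x": 6,"y": 1,"z": 0,"fingers": 7}]}}

```text
time_s: 48.25
tool_pos: [531.4, 56.3, 168.9]
tool_rot: [179.9, -0.0, 89.0]
ft_force: [0.7, -0.1, 0.2]
finger_gap: 70.1
```

>>> {"fn": "apply_moves", "kwargs": {"commands": [{"ax": 0,"ay": 0,"az": 0,"x": 5,"y": 1,"z": 0,"fingers": 7},{"ax": 0,"ay": 0,"az": 0,"x": 5,"y": 1,"z": 0,"fingers": 7},{"ax": 0,"ay": 0,"az": 0,"x": 5,"y": 1,"z": 0,"fingers": 7},{"ax": 0,"ay": 0,"az": 0,"x": 4,"y": 1,"z": 0,"fingers": 7},{"ax": 0,"ay": 0,"az": 0,"x": 3,"y": 0.5,"z": 0,"fingers": 7},{"ax": 0,"ay": 0,"az": 0,"x": 2,"y": 0,"z": 0,"fingers": 7},{"ax": 0,"ay": 0,"az": 0,"x": 1,"y": 0,"z": 0,"fingers": 7},{"ax": 0,"ay": 0,"az": 0,"x": 0,"y": 0,"z": 0,"fingers": 7},{"ax": 0,"ay": 0,"az": 0,"x": 0,"y": 0,"z": 0,"fingers": 7},{"ax": 0,"ay": 0,"az": 0,"x": 0,"y": 0,"z": 0,"fingers": 7}]}}

```text
time_s: 49.5
tool_pos: [580.3, 302.3, 167.4]
tool_rot: [180.0, 0.0, 88.9]
ft_force: [0.1, 0.2, -0.3]
finger_gap: 70.0
```

```bash
python3 - <<'E'
from h import *
m=camera_model("top");p2,d2=read_camera("top");W2=cloud(m,d2)
tops(W2,[("box",(463,-364),40,76,89)])
s=monitor.state();print(s["tool_pos"],s["tool_rot"],s["time_s"],to([576,327.7,40.5]))
E
```

```text
box 240 z 82.3 rect [ 463.9 -364.3] [48.8 39.4] 87.5 circ [ 463.  -364.4]
[580.33069466 302.53878857 167.36586007] [1.79997034e+02 1.35662130e-02 8.89193728e+01] 49.55 [ 2.51 -0.48 12.69]
```

>>> {"fn": "apply_moves", "kwargs": {"commands": [{"ax": 0,"ay": 0,"az": 0,"x": 1.5,"y": -0.3,"z": 0,"fingers": 7},{"ax": 0,"ay": 0,"az": 0,"x": 1,"y": -0.2,"z": 0,"fingers": 7},{"ax": 0,"ay": 0,"az": 0,"x": 0,"y": 0,"z": 1,"fingers": 7},{"ax": 0,"ay": 0,"az": 0,"x": 0,"y": 0,"z": 2,"fingers": 7},{"ax": 0,"ay": 0,"az": 0,"x": 0,"y": 0,"z": 2,"fingers": 7},{"ax": 0,"ay": 0,"az": 0,"x": 0,"y": 0,"z": 2,"fingers": 7},{"ax": 0,"ay": 0,"az": 0,"x": 0,"y": 0,"z": 2,"fingers": 7},{"ax": 0,"ay": 0,"az": 0,"x": 0,"y": 0,"z": 2,"fingers": 7},{"ax": 0,"ay": 0,"az": 0,"x": 0,"y": 0,"z": 1.2,"fingers": 7},{"ax": 0,"ay": 0,"az": 0,"x": 0,"y": 0,"z": 0.5,"fingers": 7}]}}

```text
time_s: 50.8
tool_pos: [575.4, 328.4, 39.4]
tool_rot: [-180.0, 0.0, 89.0]
ft_force: [-0.5, -0.2, 0.7]
finger_gap: 70.2
```

>>> {"fn": "apply_moves", "kwargs": {"commands": [{"ax": 0,"ay": 0,"az": 0,"x": 0,"y": 0,"z": 0,"fingers": 7},{"ax": 0,"ay": 0,"az": 0,"x": 0,"y": 0,"z": 0,"fingers": 3},{"ax": 0,"ay": 0,"az": 0,"x": 0,"y": 0,"z": 0,"fingers": 3},{"ax": 0,"ay": 0,"az": 0,"x": 0,"y": 0,"z": 0,"fingers": 3},{"ax": 0,"ay": 0,"az": 0,"x": 0,"y": 0,"z": 0,"fingers": 3},{"ax": 0,"ay": 0,"az": 0,"x": 0,"y": 0,"z": 0,"fingers": 3},{"ax": 0,"ay": 0,"az": 0,"x": 0,"y": 0,"z": 0,"fingers": 3},{"ax": 0,"ay": 0,"az": 0,"x": 0,"y": 0,"z": 0,"fingers": 3},{"ax": 0,"ay": 0,"az": 0,"x": 0,"y": 0,"z": 0,"fingers": 3},{"ax": 0,"ay": 0,"az": 0,"x": 0,"y": 0,"z": 0,"fingers": 3}]}}

```text
time_s: 52.05
tool_pos: [575.9, 328.7, 40.6]
tool_rot: [180.0, -0.0, 89.0]
ft_force: [-0.3, -0.1, 5.3]
finger_gap: 43.3
```

>>> {"fn": "apply_moves", "kwargs": {"commands": [{"ax": 0,"ay": 0,"az": 0,"x": 0,"y": 0,"z": -1,"fingers": 3},{"ax": 0,"ay": 0,"az": 0,"x": 0,"y": 0,"z": -2,"fingers": 3},{"ax": 0,"ay": 0,"az": 0,"x": 0,"y": 0,"z": -2,"fingers": 3},{"ax": 0,"ay": 0,"az": 0,"x": 0,"y": 0,"z": -2,"fingers": 3},{"ax": 0,"ay": 0,"az": 0,"x": 0,"y": 0,"z": -2,"fingers": 3},{"ax": 0,"ay": 0,"az": 0,"x": 0,"y": 0,"z": -2,"fingers": 3},{"ax": 0,"ay": 0,"az": 0,"x": 0,"y": 0,"z": -1.6,"fingers": 3},{"ax": 0,"ay": 0,"az": 0,"x": -1,"y": 0,"z": 0,"fingers": 3},{"ax": 0,"ay": 0,"az": 0,"x": -2,"y": 0,"z": 0,"fingers": 3},{"ax": 0,"ay": 0,"az": 0,"x": -3,"y": -0.5,"z": 0,"fingers": 3}]}}

```text
time_s: 53.3
tool_pos: [569.0, 266.7, 165.2]
tool_rot: [-179.9, 0.1, 89.0]
ft_force: [0.3, -0.9, -0.3]
finger_gap: 43.3
```

>>> {"fn": "apply_moves", "kwargs": {"commands": [{"ax": 0,"ay": 0,"az": 0,"x": -4,"y": -1,"z": 0,"fingers": 3},{"ax": 0,"ay": 0,"az": 0,"x": -5,"y": -1,"z": 0,"fingers": 3},{"ax": 0,"ay": 0,"az": 0,"x": -5,"y": -1,"z": 0,"fingers": 3},{"ax": 0,"ay": 0,"az": 0,"x": -5,"y": -1,"z": 0,"fingers": 3},{"ax": 0,"ay": 0,"az": 0,"x": -5,"y": -1,"z": 0,"fingers": 3},{"ax": 0,"ay": 0,"az": 0,"x": -5,"y": -1,"z": 0,"fingers": 3},{"ax": 0,"ay": 0,"az": 0,"x": -5,"y": -1,"z": 0,"fingers": 3},{"ax": 0,"ay": 0,"az": 0,"x": -5,"y": -1,"z": 0,"fingers": 3},{"ax": 0,"ay": 0,"az": 0,"x": -5,"y": -1,"z": 0,"fingers": 3},{"ax": 0,"ay": 0,"az": 0,"x": -5,"y": 0,"z": 0,"fingers": 3}]}}

```text
time_s: 54.55
tool_pos: [468.1, -221.9, 165.6]
tool_rot: [-179.9, -0.0, 88.9]
ft_force: [1.2, 0.8, -0.4]
finger_gap: 43.3
```

>>> {"fn": "apply_moves", "kwargs": {"commands": [{"ax": 0,"ay": 0,"az": 0,"x": -3.5,"y": 0,"z": 0,"fingers": 3},{"ax": 0,"ay": 0,"az": 0,"x": -2,"y": 0,"z": 0,"fingers": 3},{"ax": 0,"ay": 0,"az": 0,"x": -0.7,"y": 0,"z": 0,"fingers": 3},{"ax": 0,"ay": 0,"az": 0,"x": 0,"y": 0,"z": 1,"fingers": 3},{"ax": 0,"ay": 0,"az": 0,"x": 0,"y": 0,"z": 2,"fingers": 3},{"ax": 0,"ay": 0,"az": 0,"x": 0,"y": 0,"z": 2,"fingers": 3},{"ax": 0,"ay": 0,"az": 0,"x": 0,"y": 0,"z": 2,"fingers": 3},{"ax": 0,"ay": 0,"az": 0,"x": 0,"y": 0,"z": 2,"fingers": 3},{"ax": 0,"ay": 0,"az": 0,"x": 0,"y": 0,"z": 1,"fingers": 3},{"ax": 0,"ay": 0,"az": 0,"x": 0,"y": 0,"z": 0,"fingers": 3}]}}

```text
time_s: 55.8
tool_pos: [469.4, -281.5, 65.5]
tool_rot: [-179.9, -0.0, 89.0]
ft_force: [0.7, -0.0, 0.0]
finger_gap: 43.0
```

```bash
python3 - <<'E'
from h import *
read_camera("side");s=monitor.state();print(s["tool_pos"],s["tool_rot"],s["time_s"],to([469.6,-282.3,46.5]))
E
```

```text
[ 469.85817711 -281.83541294   66.19291536] [-1.79994133e+02  4.56136022e-03  8.89828168e+01] 55.85 [-0.05 -0.02  1.97]
```

>>> {"fn": "apply_moves", "kwargs": {"commands": [{"ax": 0,"ay": 0,"az": 0,"x": 0,"y": 0,"z": 1,"fingers": 3},{"ax": 0,"ay": 0,"az": 0,"x": -0.05,"y": 0,"z": 0.6,"fingers": 3},{"ax": 0,"ay": 0,"az": 0,"x": 0,"y": 0,"z": 0.3,"fingers": 3},{"ax": 0,"ay": 0,"az": 0,"x": 0,"y": 0,"z": 0.05,"fingers": 3},{"ax": 0,"ay": 0,"az": 0,"x": 0,"y": 0,"z": 0,"fingers": 3},{"ax": 0,"ay": 0,"az": 0,"x": 0,"y": 0,"z": 0,"fingers": 7},{"ax": 0,"ay": 0,"az": 0,"x": 0,"y": 0,"z": 0,"fingers": 7},{"ax": 0,"ay": 0,"az": 0,"x": 0,"y": 0,"z": 0,"fingers": 7},{"ax": 0,"ay": 0,"az": 0,"x": 0,"y": 0,"z": -1,"fingers": 7},{"ax": 0,"ay": 0,"az": 0,"x": 0,"y": 0,"z": -2,"fingers": 7}]}}

```text
time_s: 57.1
tool_pos: [469.5, -282.1, 77.5]
tool_rot: [-179.9, -0.0, 89.0]
ft_force: [-0.1, -0.1, 0.5]
finger_gap: 69.9
```

>>> {"fn": "apply_moves", "kwargs": {"commands": [{"ax": 0,"ay": 0,"az": 0,"x": 0,"y": 0,"z": -3,"fingers": 8.8},{"ax": 0,"ay": 0,"az": 0,"x": 0,"y": 0,"z": -3,"fingers": 8.8},{"ax": 0,"ay": 0,"az": 0,"x": 2,"y": 0,"z": -3,"fingers": 8.8},{"ax": 0,"ay": 0,"az": 0,"x": 4,"y": 0.4,"z": 0,"fingers": 8.8},{"ax": 0,"ay": 0,"az": 0,"x": 6,"y": 0.4,"z": 0,"fingers": 8.8},{"ax": 0,"ay": 0,"az": 0,"x": 6,"y": 0.4,"z": 0,"fingers": 8.8},{"ax": 0,"ay": 0,"az": 0,"x": 6,"y": 0.4,"z": 0,"fingers": 8.8},{"ax": 0,"ay": 0,"az": 0,"x": 6,"y": 0.4,"z": 0,"fingers": 8.8},{"ax": 0,"ay": 0,"az": 0,"x": 6,"y": 0.4,"z": 0,"fingers": 8.8},{"ax": 0,"ay": 0,"az": 0,"x": 6,"y": 0.4,"z": 0,"fingers": 8.8}]}}

```text
time_s: 58.35
tool_pos: [505.5, 139.3, 168.4]
tool_rot: [179.9, -0.1, 89.0]
ft_force: [1.8, -0.1, -0.2]
finger_gap: 88.1
```

>>> {"fn": "apply_moves", "kwargs": {"commands": [{"ax": 0,"ay": 0,"az": 0,"x": 5,"y": 0.4,"z": 0,"fingers": 8.8},{"ax": 0,"ay": 0,"az": 0,"x": 4,"y": 0.4,"z": 0,"fingers": 8.8},{"ax": 0,"ay": 0,"az": 0,"x": 3,"y": 0,"z": 0,"fingers": 8.8},{"ax": 0,"ay": 0,"az": 0,"x": 1.5,"y": 0,"z": 0,"fingers": 8.8},{"ax": 0,"ay": 0,"az": 0,"x": 0.4,"y": 0,"z": 0,"fingers": 8.8},{"ax": 0,"ay": 0,"az": 0,"x": 0,"y": 0,"z": 1,"fingers": 8.8},{"ax": 0,"ay": 0,"az": 0,"x": 0,"y": 0,"z": 1.5,"fingers": 8.8},{"ax": 0,"ay": 0,"az": 0,"x": 0,"y": 0,"z": 1.5,"fingers": 8.8},{"ax": 0,"ay": 0,"az": 0,"x": 0,"y": 0,"z": 0,"fingers": 8.8},{"ax": 0,"ay": 0,"az": 0,"x": 0,"y": 0,"z": 0,"fingers": 8.8}]}}

```text
time_s: 59.6
tool_pos: [515.9, 275.9, 126.7]
tool_rot: [180.0, 0.0, 89.0]
ft_force: [-0.0, -0.2, 0.3]
finger_gap: 87.9
```

```bash
python3 - <<'E'
from h import *
m=camera_model("top");p2,d2=read_camera("top");W2=cloud(m,d2)
tops(W2,[("box",(463,-364),40,76,89),("can",(470,-281),34,82,97)])
s=monitor.state();print(s["tool_pos"],s["tool_rot"],s["time_s"],to([515.3,276.4,40.3]))
E
```

```text
box 238 z 82.4 rect [ 464.1 -363.9] [38.7 48.1] 1.6 circ [ 463.3 -364.7]
can 190 z 89.2 rect [ 469.9 -280.8] [40.5 40.3] 28.8 circ [ 470.6 -282. ]
[516.02611395 276.09251608 127.02092422] [ 1.79967747e+02 -8.75059298e-03  8.89821873e+01] 59.65 [ 0.03 -0.07  8.67]
```

>>> {"fn": "apply_moves", "kwargs": {"commands": [{"ax": 0,"ay": 0,"az": 0,"x": 0.05,"y": -0.05,"z": 1,"fingers": 8.8},{"ax": 0,"ay": 0,"az": 0,"x": 0,"y": 0,"z": 2,"fingers": 8.8},{"ax": 0,"ay": 0,"az": 0,"x": 0,"y": 0,"z": 2,"fingers": 8.8},{"ax": 0,"ay": 0,"az": 0,"x": 0,"y": 0,"z": 2,"fingers": 8.8},{"ax": 0,"ay": 0,"az": 0,"x": 0,"y": 0,"z": 1,"fingers": 8.8},{"ax": 0,"ay": 0,"az": 0,"x": 0,"y": 0,"z": 0.6,"fingers": 8.8},{"ax": 0,"ay": 0,"az": 0,"x": 0,"y": 0,"z": 0,"fingers": 8.8},{"ax": 0,"ay": 0,"az": 0,"x": 0,"y": 0,"z": 0,"fingers": 4},{"ax": 0,"ay": 0,"az": 0,"x": 0,"y": 0,"z": 0,"fingers": 4},{"ax": 0,"ay": 0,"az": 0,"x": 0,"y": 0,"z": 0,"fingers": 4}]}}

```text
time_s: 60.9
tool_pos: [515.3, 276.8, 41.1]
tool_rot: [180.0, -0.0, 89.0]
ft_force: [0.9, -0.5, -0.9]
finger_gap: 60.1
```

>>> {"fn": "apply_moves", "kwargs": {"commands": [{"ax": 0,"ay": 0,"az": 0,"x": 0,"y": 0,"z": 0,"fingers": 4},{"ax": 0,"ay": 0,"az": 0,"x": 0,"y": 0,"z": 0,"fingers": 4},{"ax": 0,"ay": 0,"az": 0,"x": 0,"y": 0,"z": 0,"fingers": 4},{"ax": 0,"ay": 0,"az": 0,"x": 0,"y": 0,"z": 0,"fingers": 4},{"ax": 0,"ay": 0,"az": 0,"x": 0,"y": 0,"z": 0,"fingers": 4},{"ax": 0,"ay": 0,"az": 0,"x": 0,"y": 0,"z": 0,"fingers": 4},{"ax": 0,"ay": 0,"az": 0,"x": 0,"y": 0,"z": 0,"fingers": 4},{"ax": 0,"ay": 0,"az": 0,"x": 0,"y": 0,"z": 0,"fingers": 4},{"ax": 0,"ay": 0,"az": 0,"x": 0,"y": 0,"z": 0,"fingers": 4},{"ax": 0,"ay": 0,"az": 0,"x": 0,"y": 0,"z": 0,"fingers": 4}]}}

```text
time_s: 62.15
tool_pos: [515.4, 276.8, 41.0]
tool_rot: [180.0, -0.0, 89.0]
ft_force: [-0.0, 0.3, 5.9]
finger_gap: 57.7
```

>>> {"fn": "apply_moves", "kwargs": {"commands": [{"ax": 0,"ay": 0,"az": 0,"x": 0,"y": 0,"z": -1,"fingers": 4},{"ax": 0,"ay": 0,"az": 0,"x": 0,"y": 0,"z": -2,"fingers": 4},{"ax": 0,"ay": 0,"az": 0,"x": 0,"y": 0,"z": -2,"fingers": 4},{"ax": 0,"ay": 0,"az": 0,"x": 0,"y": 0,"z": -2,"fingers": 4},{"ax": 0,"ay": 0,"az": 0,"x": 0,"y": 0,"z": -2,"fingers": 4},{"ax": 0,"ay": 0,"az": 0,"x": 0,"y": 0,"z": -2,"fingers": 4},{"ax": 0,"ay": 0,"az": 0,"x": 0,"y": 0,"z": -1.6,"fingers": 4},{"ax": 0,"ay": 0,"az": 0,"x": -1,"y": 0,"z": 0,"fingers": 4},{"ax": 0,"ay": 0,"az": 0,"x": -2,"y": 0,"z": 0,"fingers": 4},{"ax": 0,"ay": 0,"az": 0,"x": -3,"y": 0,"z": 0,"fingers": 4}]}}

```text
time_s: 63.4
tool_pos: [513.4, 214.9, 165.8]
tool_rot: [-179.9, 0.1, 89.0]
ft_force: [0.1, -1.0, -2.8]
finger_gap: 57.1
```

>>> {"fn": "apply_moves", "kwargs": {"commands": [{"ax": 0,"ay": 0,"az": 0,"x": -4,"y": -0.4,"z": 0,"fingers": 4},{"ax": 0,"ay": 0,"az": 0,"x": -5,"y": -0.6,"z": 0,"fingers": 4},{"ax": 0,"ay": 0,"az": 0,"x": -5,"y": -0.6,"z": 0,"fingers": 4},{"ax": 0,"ay": 0,"az": 0,"x": -5,"y": -0.6,"z": 0,"fingers": 4},{"ax": 0,"ay": 0,"az": 0,"x": -5,"y": -0.6,"z": 0,"fingers": 4},{"ax": 0,"ay": 0,"az": 0,"x": -5,"y": -0.6,"z": 0,"fingers": 4},{"ax": 0,"ay": 0,"az": 0,"x": -5,"y": -0.5,"z": 0,"fingers": 4},{"ax": 0,"ay": 0,"az": 0,"x": -4,"y": -0.4,"z": 0,"fingers": 4},{"ax": 0,"ay": 0,"az": 0,"x": -3,"y": 0,"z": 0,"fingers": 4},{"ax": 0,"ay": 0,"az": 0,"x": -1.2,"y": 0,"z": 0,"fingers": 4}]}}

```text
time_s: 64.65
tool_pos: [461.7, -207.1, 166.3]
tool_rot: [-179.9, 0.0, 88.7]
ft_force: [-0.4, 0.1, -2.5]
finger_gap: 57.6
```

>>> {"fn": "apply_moves", "kwargs": {"commands": [{"ax": 0,"ay": 0,"az": 0,"x": 0,"y": 0,"z": 0,"fingers": 4},{"ax": 0,"ay": 0,"az": 0,"x": 0,"y": 0,"z": 1,"fingers": 4},{"ax": 0,"ay": 0,"az": 0,"x": 0,"y": 0,"z": 2,"fingers": 4},{"ax": 0,"ay": 0,"az": 0,"x": 0,"y": 0,"z": 2,"fingers": 4},{"ax": 0,"ay": 0,"az": 0,"x": 0,"y": 0,"z": 2,"fingers": 4},{"ax": 0,"ay": 0,"az": 0,"x": 0,"y": 0,"z": 2,"fingers": 4},{"ax": 0,"ay": 0,"az": 0,"x": 0,"y": 0,"z": 1,"fingers": 4},{"ax": 0,"ay": 0,"az": 0,"x": 0,"y": 0,"z": 0,"fingers": 4},{"ax": 0,"ay": 0,"az": 0,"x": 0,"y": 0,"z": 0,"fingers": 4},{"ax": 0,"ay": 0,"az": 0,"x": 0,"y": 0,"z": 0,"fingers": 4}]}}

```text
time_s: 65.9
tool_pos: [464.2, -204.6, 67.4]
tool_rot: [179.9, 0.0, 89.0]
ft_force: [0.0, -0.4, -2.5]
finger_gap: 57.3
```

```bash
python3 - <<'E'
from h import *
read_camera("side");s=monitor.state();print(s["tool_pos"],s["tool_rot"],s["time_s"],to([464.2,-205,46.5]))
E
```

```text
[ 464.13838049 -204.58710183   67.27043246] [1.79938499e+02 1.28684299e-02 8.90001536e+01] 65.95 [-0.04  0.01  2.08]
```

>>> {"fn": "apply_moves", "kwargs": {"commands": [{"ax": 0,"ay": 0,"az": 0,"x": 0,"y": 0,"z": 1,"fingers": 4},{"ax": 0,"ay": 0,"az": 0,"x": -0.04,"y": 0,"z": 0.6,"fingers": 4},{"ax": 0,"ay": 0,"az": 0,"x": 0,"y": 0,"z": 0.3,"fingers": 4},{"ax": 0,"ay": 0,"az": 0,"x": 0,"y": 0,"z": 0.1,"fingers": 4},{"ax": 0,"ay": 0,"az": 0,"x": 0,"y": 0,"z": 0,"fingers": 4},{"ax": 0,"ay": 0,"az": 0,"x": 0,"y": 0,"z": 0,"fingers": 8.5},{"ax": 0,"ay": 0,"az": 0,"x": 0,"y": 0,"z": 0,"fingers": 8.5},{"ax": 0,"ay": 0,"az": 0,"x": 0,"y": 0,"z": 0,"fingers": 8.5},{"ax": 0,"ay": 0,"az": 0,"x": 0,"y": 0,"z": -1,"fingers": 8.5},{"ax": 0,"ay": 0,"az": 0,"x": 0,"y": 0,"z": -2,"fingers": 8.5}]}}

```text
time_s: 67.2
tool_pos: [463.3, -204.9, 77.1]
tool_rot: [-179.9, -0.0, 89.0]
ft_force: [-0.4, 0.3, 0.3]
finger_gap: 85.1
```

>>> {"fn": "apply_moves", "kwargs": {"commands": [{"ax": 0,"ay": 0,"az": 0,"x": 0,"y": 0,"z": -3,"fingers": 8.5},{"ax": 0,"ay": 0,"az": 0,"x": 0,"y": 0,"z": -3,"fingers": 8.5},{"ax": 0,"ay": 0,"az": 0,"x": 0,"y": 0,"z": -3,"fingers": 8.5},{"ax": 0,"ay": 0,"az": 0,"x": 2,"y": 0,"z": -3,"fingers": 8.5},{"ax": 0,"ay": 0,"az": 0,"x": 4,"y": 0,"z": -2,"fingers": 8.5},{"ax": 0,"ay": 0,"az": 0,"x": 5,"y": 0,"z": 0,"fingers": 8.5},{"ax": 0,"ay": 0,"az": 0,"x": 4,"y": 0,"z": 0,"fingers": 8.5},{"ax": 0,"ay": 0,"az": 0,"x": 2,"y": 0,"z": 0,"fingers": 8.5},{"ax": 0,"ay": 0,"az": 0,"x": 0,"y": 0,"z": 0,"fingers": 8.5},{"ax": 0,"ay": 0,"az": 0,"x": 0,"y": 0,"z": 0,"fingers": 8.5}]}}

```text
time_s: 68.45
tool_pos: [466.6, -36.1, 217.1]
tool_rot: [180.0, 0.0, 88.9]
ft_force: [-0.4, -1.0, -0.3]
finger_gap: 85.1
```

```bash
python3 - <<'E'
from h import *
m=camera_model("top");p2,d2=read_camera("top");W2=cloud(m,d2)
cv2.imwrite("pics/t3.png",p2[...,::-1])
tops(W2,[("jar",(464,-204),40,78,95),("can",(470,-281),34,80,98),("box",(463,-364),38,74,90),("er",(513,-15),45,18,32)])
p,d=read_camera("side");cv2.imwrite("pics/s3.png",p[...,::-1])
s=monitor.state();print(s["tool_pos"],s["time_s"])
E
```

```text
jar 341 z 86.0 rect [ 464.5 -204.3] [55.9 56. ] 88.9 circ [ 464.8 -204. ]
can 193 z 89.2 rect [ 470.5 -282.4] [40.2 43. ] 30.9 circ [ 470.7 -282.1]
box 246 z 81.8 rect [ 464.  -364.5] [48. 39.] 89.0 circ [ 463.  -364.4]
er none
[466.60897928 -36.32212951 216.92225912] 68.55
```

View pics/s3.png

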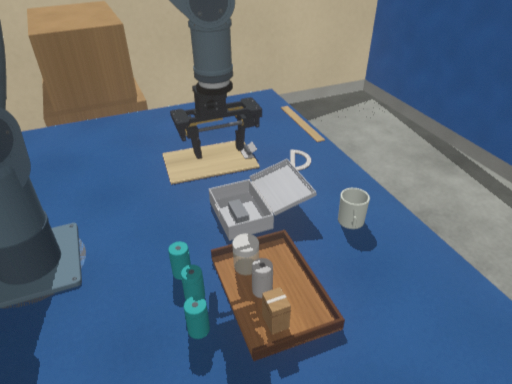

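The side view shows the jar (246,253), canister (262,278) and box (277,312) upright in the rack and the eraser flat in the tin at (238,210). The mug and protractor are undisturbed and the gripper is clear.

```bash
python3 -c "
from station import sign_off
print(sign_off())"
```

```text
the job is handed in; nothing more can be done
None
```

The job is done and handed in at 68.6 s of the 144 s allowed. I stood the jar, canister and chalk box upright on the clipboard and laid the eraser flat in the tin. Then I put the three back upright on their starting spots in the rack.

- **Spots in the rack:** the last top view puts each of the three within about 1.5 mm of where it was first measured. Their top heights match too (86, 89 and 82 mm), so they are standing upright.
- **Eraser:** it measured flat in the tin right after I placed it, with its top at 25 mm. The final top-view reading found nothing there, most likely because the arm hid it, but the side view shows it still lying in the tin.
- **Bystanders:** the mug and protractor look unmoved in the pictures, judged by eye and not measured.
- **Forces:** the wrist force readings at the end of each move stayed below about 6 N.

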